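# Fit the filter glass in the welding shield

### The arm

A 7-joint arm with a two-finger parallel gripper is mounted at the origin on the work surface. World frame = base frame: x ahead of the robot, y to its left, z up, the work surface at z = 0. Lengths are in m, angles in rad, forces in N, time in s.
With the tool pointing down it reaches from about 0.425 to 0.925 m from the base axis. Payload 6.8 kg.
Tool frame: the origin (TCP) lies at the very end of the fingers, on their centre line; the grasp point (between the pads) lies r.grip_depth behind it (r.grip_depth is the distance from the TCP to the grasp point, in m); z points along the fingers, x is the direction in which the jaws open and shut, and the axes are right-handed (so a half turn about z gives the same grasp; the last joint's range is limited). The gripper opens to 85 mm and grips with 20 to 120 N. Pads are 22 mm wide; open, the fingers measure 114 mm over their backs; the gripper's body (76 mm by 85 mm) begins 54 mm behind the grasp point. The pads swing forward as they close: fully open they stand 13 mm farther back than shut.
Start: joints at [-1.438, 0.477, 0.022, 1.555, -0.011, 1.109, -0.083], TCP at [0.161, 0.656, 0.231] pointing down, gripper open.
Joint ranges: [-2.96, 2.96], [-0.34, 2.1], [-1.41, 1.46], [0.24, 2.44], [-1.37, 4.51], [0.17, 1.92], [-2.96, 2.96]. Speed limits (rad/s): [2.39, 2.39, 3.14, 3.14, 3.14, 3.14, 3.14].

### API

Orientations are given as a rotation vector (axis times angle).
In Python, from bench import readout, grab_frame, workorder, r gives the robot as it stands.
- The arm moves only by the shell command python3 -m handwheel 'ROWS' [FORCE]. ROWS is text: rows parted by semicolons, each of 7 numbers parted by spaces: the shift along the tool's x, y, z in mm, then the turn, a rotation vector about the tool's x, y, z in degrees, then the finger opening in mm, from 0 to 85.4. A call has 1 to 12 rows; each row is the pose to reach, as a shift and turn from the pose commanded when the call began, along the tool's axes at that moment; what a row does not reach only later rows make up. A row lasts 1/8 s, in which the tool goes at most 62.5 mm and 10.7 degrees, less where a joint would pass 70% of its speed; a pose out of reach is approached as far as the arm can. A call with a gripper value outside its range is refused whole. The fingers move at their own pace and stop on an object; FORCE is the grip in N (left out, the last holds). Time passes only in rows, so rows that repeat a pose let the fingers close. It gives the time, the measured TCP pose, the force and the opening at its end, in the units of the state.
- readout.get_obs(): the state, without advancing time (a new reading comes with each control period).
- grab_frame(name): name is "scene" or "top" or "wrist"; returns a dict with "pixels" (480x640x3 uint8, red, green, blue), "fx", "fy", "cx", "cy" (pixels), "D" ([k1, k2, p1, p2, k3] as OpenCV has them; the pictures are not rectified), "rvec" (rotation vector, rad) and "tvec" (3), from world to camera coordinates, as OpenCV has them. Camera axes: x right, y down, z forward; pixel columns grow to the right and rows downward; lengths in m; the calibration is good to about 2 mm. A picture is of the moment at which its call begins. There is no depth.
- workorder.hand_in(): hands the job in, once; it reports no verdict.
The state is a dict: "clock": time; "joints": joint angles; "qvel": joint speeds; "tau": joint torques, N m; "tcp_pos": TCP position; "orientation": TCP orientation; "contact_force": force on the tool from outside, world axes, zero at the start; "moment": the same for the moment, N m; "grip_width": finger opening in m.
Only numpy, scipy, OpenCV 4.12 (cv2) and the standard library are available. Lean on these libraries where they do the work, as an engineer would, in place of code of your own. Each camera call takes 0.05 s, during which the arm holds its last target.

### The job

The dark filter glass lies flat on the steel fixture plate, tucked into the corner of the bolted-on fixture square and too thin to pick up there: slide it over the plate's front edge (the one towards the robot) until a good part of it overhangs, then pick it up by the overhanging end and slide it into the glass channel of the welding shield until it is fully home against the end stop, and let go of it. Glass is brittle: touch down on it gently and never press or push it against plate, square or shield with more than 20 newtons, do not let it fall to the bench, and leave the other things where they are.

Things in the scene. Friction and masses are not known exactly. Their poses are not given: they have to be found in the camera images.
- glass: the filter glass: a plain rectangle of dark, almost black green glass, 108 mm long (its x axis), 51 mm wide (y), 3 mm thick (z), about 45 g; origin at the middle of its underside. It starts flat on the plate, 2 to 7 mm from both arms of the fixture square. It slides more easily on steel and in the channel than under the finger pads, so it follows a fingertip laid on it with 6 to 10 N
- glass_near (a point): the middle of the short side (-x end) of the glass that is nearest the plate's front edge, on the underside, 54 mm from the origin of the glass; axes as the glass's. The glass lies hard on the plate and gives nothing: a fingertip that lands on it at 12 mm/s can jolt it with over 30 N for an instant; at 5 mm/s it stays under 15 N
- plate: the steel fixture plate, fixed, on four feet, its top smooth (the dark round holes are look only): 320 mm (x, away from the robot) by 340 mm (y), top 80 mm above its origin, which lies on the bench under its centre. The slab is 16 mm thick, with free space in front of and below its front edge
- plate_edge (a point): the middle of the front edge (towards the robot) of the fixture plate, on its top face; the straight edge runs along y, the plate lies on the +x side; axes as the plate's
- fence: the right-angle fixture square bolted to the plate, fixed: two dark steel bars 20 mm wide and 20 mm high, bolt heads 8 mm more; origin at its inner corner on the plate's top. One bar lies behind the glass (from y = -90 to 20 mm, at x = 0 to 20), the other along its left side (from x = -80 to 0, at y = 0 to 20). Its x axis is within 0.2 rad of the plate's; the glass starts parallel to it within 0.015 rad
- shield: a brown hand-held welding shield lying fixed on the bench, outside up, handle to +y; origin on the bench under the middle of its window. Its flat crown, 130 (x) by 330 mm (y, from -90 to 240), is 50 mm high. On it stands the grey window frame: a channel that takes the glass flat, 80 mm above the bench, loaded along +x from its open end at -x
- mouth (a point): the start of the channel, in the shield's frame (-54, 0, 80) mm; axes as the shield's. Here begin two ledges (17 to 21 mm either side of the middle, top at z = 80) that carry the glass all along the channel. From x = -54 to -5 only they stand above the frame's flange, 27 mm high, so the last 48 mm of the seated glass are free at both sides for fingers
- lips (a point): the middle of the channel on the ledges' level, in the shield's frame (19, 0, 80) mm; axes as the shield's. Side walls 54 mm apart begin at x = 9 and flare to about 65 mm at x = -5. From x = 19 on, lips 5.5 mm above the ledges cover the long sides of the glass; from 6 to 19 they bend up, to about 10 mm at x = 6. Frame and lips end 13 mm above the ledges at most
- seat (a point): where the origin of the glass is when it is fully home against the end stop (stop face at x = 55 mm in the shield's frame): (1, 0, 80) mm in the shield's frame; axes as the shield's, and the glass's x axis then lies along its x axis
- pipe_long: steel pipe stub standing on the plate behind the glass, 48 mm diameter, 60 mm high (origin: centre of the underside); not to be moved
- pipe_short: steel pipe stub standing on the left (+y) part of the plate, 48 mm diameter, 35 mm high (origin: centre of the underside); not to be moved
- coupon: steel test bar lying on the right (-y) part of the plate, 110 x 30 x 10 mm (origin: centre of the underside); not to be moved
- pliers: pliers on the bench, 170 mm long, 15 mm high; not to be moved
- brush: wire brush with a wooden handle on the bench, 275 mm long, 36 mm high; not to be moved
- hammer: chipping hammer on the bench, 265 mm long, 25 mm high; not to be moved
- square: try square on the bench, 190 x 120 mm, 16 mm high; not to be moved
Not all that is in view belongs to the job. Of the things like the glass, leave any that is blue or orange; of the rest the larger one is meant.

How it is judged:
By the outcome, as a careful person would: the job done as asked, in the order asked, and still so for the second after the job is handed in, with the robot touching nothing.
It also fails if it takes over 64 s, if anything falls off the work surface, if the arm or the gripper's body presses on something with over 40 N, if the wrist force passes 120 N, or if a joint passes its speed limit or range.

## Working session

There is one attempt and no reset: what is moved stays moved. The work goes in short steps, Python scripts to look and compute and a shell command to move; the robot and the scene stay as the last step left them, time stands still between calls to the robot, and variables do not carry over. Pictures are saved under pics/ and viewed, and the job is handed in when it is done.

```bash
ls; mkdir -p pics; cat > h.py <<'E'
import numpy as np, cv2
from bench import readout, grab_frame, workorder, r
def snap(n,fn):
    f=grab_frame(n); np.save('pics/'+fn+'.npy',f,allow_pickle=True)
    cv2.imwrite('pics/'+fn+'.png',cv2.cvtColor(f['pixels'],cv2.COLOR_RGB2BGR)); return f
def load(fn): return np.load('pics/'+fn+'.npy',allow_pickle=True).item()
def KD(f): return np.array([[f['fx'],0,f['cx']],[0,f['fy'],f['cy']],[0,0,1.]]),np.array(f['D'],float)
def ray(f,px):
    K,D=KD(f); p=cv2.undistortPoints(np.array(px,float).reshape(-1,1,2),K,D).reshape(-1,2)
    R=cv2.Rodrigues(np.array(f['rvec'],float))[0]; t=np.array(f['tvec'],float).reshape(3)
    d=np.c_[p,np.ones(len(p))]@R; return -R.T@t, d/np.linalg.norm(d,axis=1)[:,None]
def onz(f,px,z):
    o,d=ray(f,px); return o+d*((z-o[2])/d[:,2])[:,None]
def proj(f,X):
    K,D=KD(f); return cv2.projectPoints(np.array(X,float).reshape(-1,3),np.array(f['rvec'],float),np.array(f['tvec'],float),K,D)[0].reshape(-1,2)
def tri(f1,p1,f2,p2):
    o1,d1=ray(f1,p1);o2,d2=ray(f2,p2);out=[]
    for a,b in zip(d1,d2):
        A=np.c_[a,-b];s=np.linalg.lstsq(A,o2-o1,rcond=None)[0];P=o1+a*s[0];Q=o2+b*s[1]
        out.append(np.r_[(P+Q)/2,np.linalg.norm(P-Q)])
    return np.array(out)
E
python3 - <<'E'
from h import *
for n in ['scene','top','wrist']:
    f=snap(n,n+'0'); print(n,f['fx'],f['D'],ray(f,[[320,240]]))
print(readout.get_obs(), r.grip_depth)
E
```

```text
pics
scene 574.7229329612909 [-0.18119226  0.          0.          0.          0.        ] (array([1.45007907, 0.28815117, 0.82877391]), array([[-0.74261972, -0.31057889, -0.59334366]]))
top 516.1302825061093 [-0.0429039  0.         0.         0.         0.       ] (array([ 0.40334063, -0.13546148,  1.31798026]), array([[ 0.08927867,  0.02566523, -0.99567596]]))
wrist 334.92503833116234 [0.02083254 0.         0.         0.         0.        ] (array([0.08855309, 0.67282563, 0.37299013]), array([[ 0.29200203, -0.06762418, -0.954024  ]]))
{'clock': 0.15, 'joints': array([-1.43806381,  0.47765403,  0.02236414,  1.55617927, -0.0114905 ,
        1.10932157, -0.08305505]), 'qvel': array([ 0.00062233, -0.00213312,  0.00038067, -0.00425262,  0.00016204,
        0.00025977,  0.00024146]), 'tau': array([ 2.87129820e-03, -5.96919179e+01,  1.61006659e+00, -2.81486696e+01,
        1.26213554e-02,  6.49552137e-03, -1.62641288e-05]), 'tcp_pos': array([0.16090696, 0.65508274, 0.23053907]), 'orientation': array([ 2.47138962e+00,  1.93796630e+00, -1.65150131e-03]), 'contact_force': array([-0.6402302 , -0.11508431, -0.09493593]), 'moment': array([-0.03590189, -0.01936511, -0.02591084]), 'grip_width': 0.08546612364843045} 0.0187
```

View pics/top0.png

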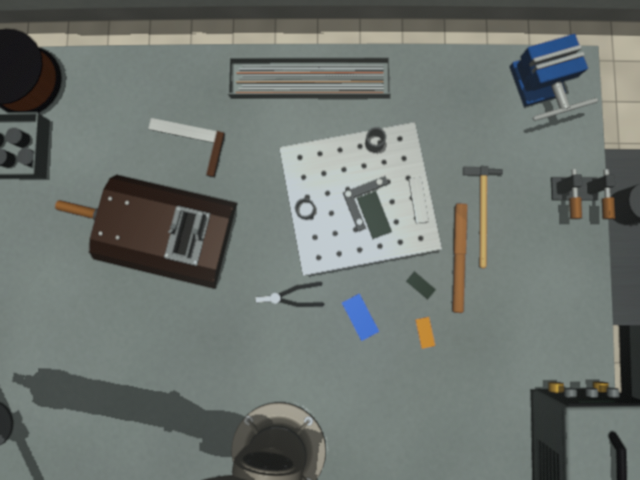

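View pics/scene0.png

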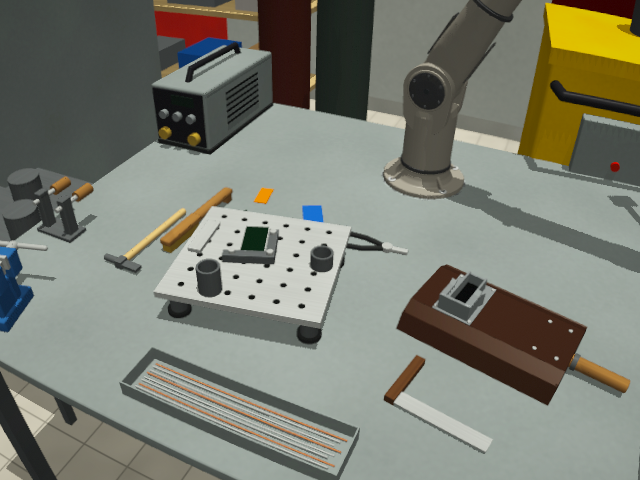

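View pics/wrist0.png

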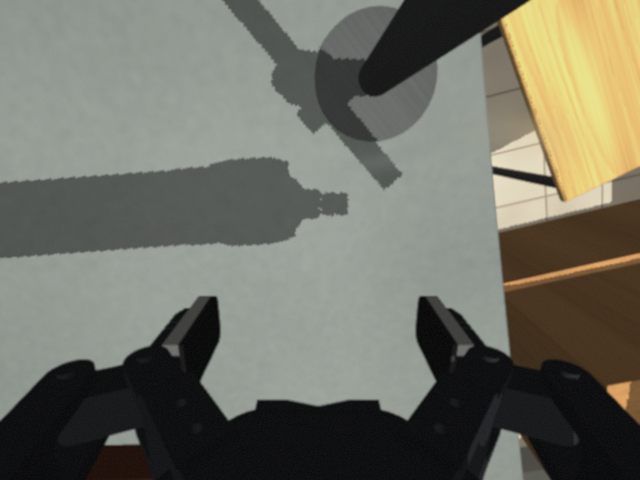

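The top view shows the plate at about (360,198), with the dark glass on it at (375,213) inside the fixture square. The shield window is at (187,235). The loose plates on the bench are blue (361,317), orange (426,333) and a smaller dark one (420,286). The scene view confirms the layout. Next I measure.

```bash
python3 - <<'E'
from h import *
f=load('top0'); im=cv2.cvtColor(f['pixels'],cv2.COLOR_RGB2BGR)
a=cv2.resize(im[110:285,270:450],None,fx=4,fy=4,interpolation=cv2.INTER_CUBIC)
b=cv2.resize(im[170:300,90:245],None,fx=5,fy=4.5,interpolation=cv2.INTER_CUBIC)
cv2.imwrite('pics/a.png',a[:600]);cv2.imwrite('pics/b.png',b)
g=load('scene0'); im=cv2.cvtColor(g['pixels'],cv2.COLOR_RGB2BGR)
cv2.imwrite('pics/c.png',cv2.resize(im[195:350,150:365],None,fx=3.6,fy=3.6,interpolation=cv2.INTER_CUBIC))
print(onz(f,[[280,148],[415,123],[440,249],[304,274],[375,213]],0.08)); print(onz(f,[[187,235]],.08))
f=load('top0')
hsv=cv2.cvtColor(f['pixels'],cv2.COLOR_RGB2HSV); print(f['pixels'][213,376],f['pixels'][286,420],f['pixels'][190,365])
E
```

```text
[[ 0.74080691 -0.00394518  0.08      ]
 [ 0.80475167 -0.33603237  0.08      ]
 [ 0.49362537 -0.39224187  0.08      ]
 [ 0.4324456  -0.06569306  0.08      ]
 [ 0.58039571 -0.23624359  0.08      ]]
[[0.52536133 0.21907717 0.08      ]]
[68 79 71] [58 69 61] [91 96 95]
```

View pics/a.png

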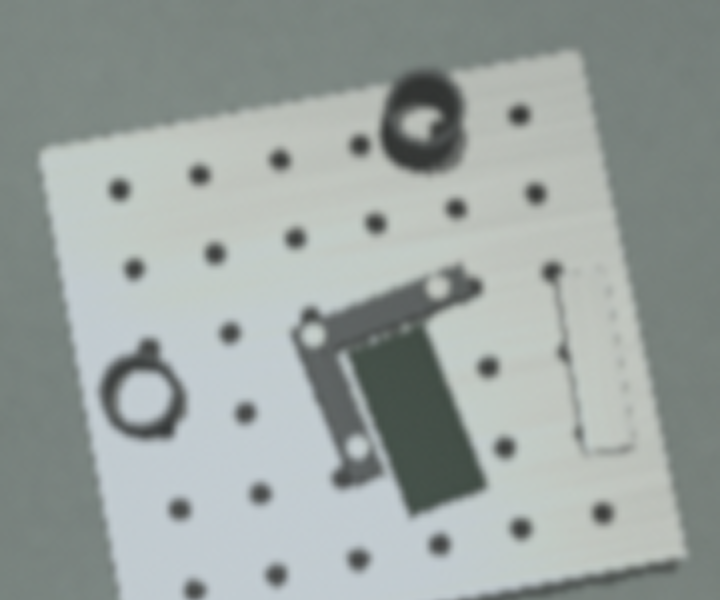

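View pics/b.png

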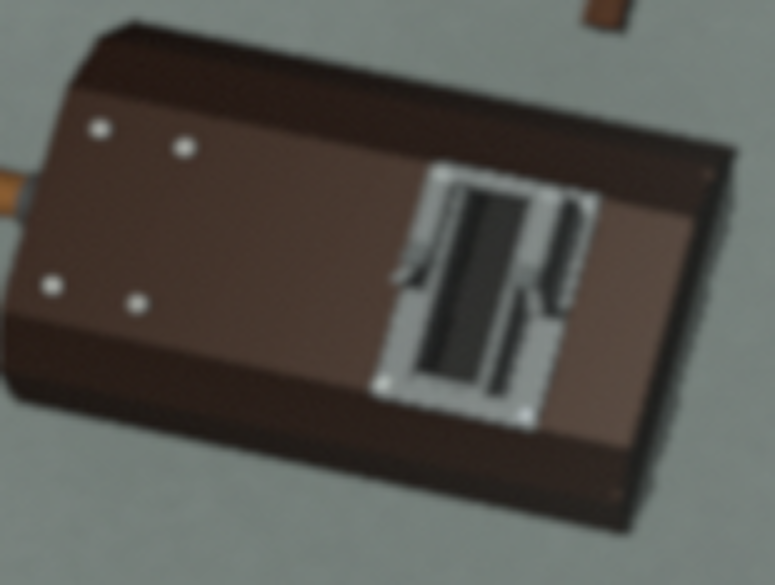

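View pics/c.png

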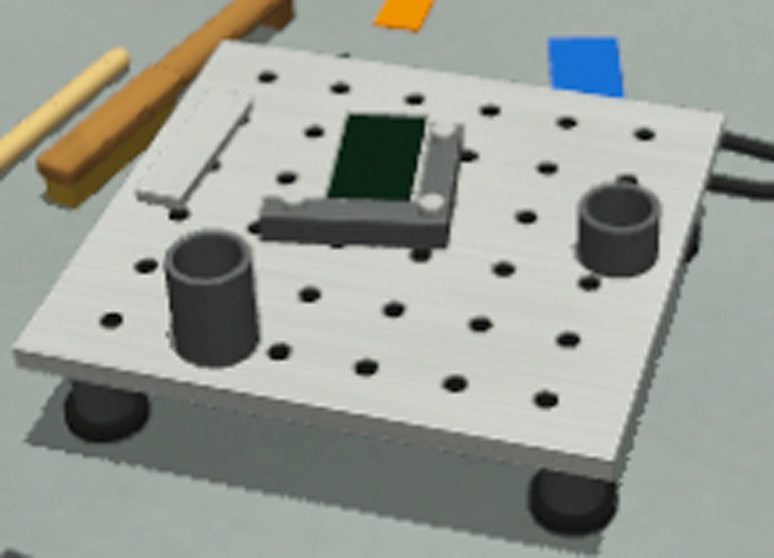

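```bash
cat >> h.py <<'E'
from scipy.spatial.transform import Rotation as Ro
def glassmask(f,lo=None):
    im=f['pixels'].astype(int); 
    return ((im.max(2)<100)&(im[...,1]>im[...,0]+5)&(im[...,1]>im[...,2]+3)).astype(np.uint8)
def todo(pos,yaw_jaw):
    """pos target TCP; yaw of tool x axis in world (mod pi chosen nearest)"""
    o=readout.get_obs(); R=Ro.from_rotvec(o['orientation']).as_matrix()
    x=R[:,0]; cur=np.arctan2(x[1],x[0]); d=(yaw_jaw-cur+np.pi/2)%np.pi-np.pi/2
    c,s=np.cos(cur+d),np.sin(cur+d); Rt=np.array([[c,s,0],[s,-c,0],[0,0,-1.]])
    rv=np.degrees(Ro.from_matrix(R.T@Rt).as_rotvec()); sh=R.T@(np.array(pos)-o['tcp_pos'])*1000
    print('tcp',o['tcp_pos'],'cur yaw',np.degrees(cur),'shift',sh.round(2),'rot',rv.round(2),'j',o['joints'].round(2),'t',o['clock'])
E
python3 - <<'E'
from h import *
out={}
for n,box in [('top0',(340,180,400,250)),('scene0',(230,220,275,255))]:
    f=load(n); m=glassmask(f); M=np.zeros_like(m); x0,y0,x1,y1=box; M[y0:y1,x0:x1]=m[y0:y1,x0:x1]
    cs=max(cv2.findContours(M,cv2.RETR_EXTERNAL,cv2.CHAIN_APPROX_NONE)[0],key=cv2.contourArea)
    rc=cv2.approxPolyDP(cs,4,True).reshape(-1,2); print(n,cv2.contourArea(cs),rc.tolist())
    P=onz(f,rc,.083); print(P.round(4)); 
    b=cv2.boxPoints(cv2.minAreaRect(cs)); Q=onz(f,b,.083);print(Q.round(4),Q.mean(0),[np.linalg.norm(Q[i]-Q[i-1]) for i in range(4)],[np.degrees(np.arctan2(*(Q[i]-Q[i-1])[1::-1])) for i in range(4)])
f,g=load('top0'),load('scene0')
im=f['pixels']
# plate mask corners
m=(im.min(2)>150).astype(np.uint8); 
c=max(cv2.findContours(m[90:300,250:460],cv2.RETR_EXTERNAL,cv2.CHAIN_APPROX_NONE,offset=(250,90))[0],key=cv2.contourArea)
b=cv2.boxPoints(cv2.minAreaRect(c)); Q=onz(f,b,.08); print('plate',b,Q.round(4),[np.linalg.norm(Q[i]-Q[i-1]) for i in range(4)])
todo([.58,-.236,.25],0)
E
```

```text
top0 768.5 [[374, 190], [358, 196], [373, 237], [390, 230]]
[[ 0.6362 -0.2338  0.083 ]
 [ 0.6214 -0.195   0.083 ]
 [ 0.5218 -0.2309  0.083 ]
 [ 0.5388 -0.2719  0.083 ]]
[[ 0.6197 -0.1909  0.083 ]
 [ 0.6373 -0.2339  0.083 ]
 [ 0.5365 -0.2733  0.083 ]
 [ 0.5192 -0.2305  0.083 ]] [ 0.57814914 -0.2321506   0.083     ] [np.float64(0.1080377193852074), np.float64(0.0465196644152356), np.float64(0.10818296637885427), np.float64(0.04615062012728315)] [np.float64(21.54011028904624), np.float64(-67.79636126738552), np.float64(-158.65458212310048), np.float64(112.02938758298475)]
scene0 487.0 [[247, 227], [241, 249], [263, 250], [267, 228]]
[[ 0.5429 -0.2705  0.083 ]
 [ 0.6198 -0.2416  0.083 ]
 [ 0.6024 -0.1974  0.083 ]
 [ 0.5268 -0.2279  0.083 ]]
[[ 0.62   -0.2424  0.083 ]
 [ 0.533  -0.2797  0.083 ]
 [ 0.5265 -0.2256  0.083 ]
 [ 0.6129 -0.1919  0.083 ]] [ 0.57309916 -0.23491708  0.083     ] [np.float64(0.051007607871244386), np.float64(0.09458348518863705), np.float64(0.054405471993689135), np.float64(0.09271922779296553)] [np.float64(-82.06076006734793), np.float64(-156.8363502148935), np.float64(96.82272288422043), np.float64(21.315501316305284)]
plate [[277.53894 146.8721 ]
 [416.12976 119.77914]
 [441.22937 248.17319]
 [302.63855 275.26614]] [[ 0.7436  0.0022  0.08  ]
 [ 0.813  -0.3389  0.08  ]
 [ 0.4956 -0.3952  0.08  ]
 [ 0.4294 -0.0625  0.08  ]] [np.float64(0.3208094558124632), np.float64(0.3480645796060819), np.float64(0.3222794239861839), np.float64(0.3393050388687044)]
tcp [0.16090696 0.65508274 0.23053907] cur yaw 76.20428220832544 shift [-765.47  619.49  -18.29] rot [6.00e-02 6.00e-02 7.62e+01] j [-1.44  0.48  0.02  1.56 -0.01  1.11 -0.08] t 0.15
```

```bash
python3 - <<'E'
from h import *
todo([.515,.219,.27],np.radians(76.2))
E
```

```text
tcp [0.16090696 0.65508274 0.23053907] cur yaw 76.20428220832544 shift [-339.12  447.87  -38.92] rot [0.01 0.08 0.  ] j [-1.44  0.48  0.02  1.56 -0.01  1.11 -0.08] t 0.15
```

```bash
python3 -m handwheel '-10 13 -2 0 0 0 85; -40 53 -8 0 0 0 85; -75 99 -12 0 0 0 85; -110 145 -16 0 0 0 85; -145 191 -20 0 0 0 85; -180 237 -24 0 0 0 85; -215 283 -28 0 0 0 85; -250 330 -32 0 0 0 85; -285 376 -36 0 0 0 85; -315 416 -39 0 0 0 85; -333 440 -39 0 0 0 85; -339 448 -39 0 0 0 85'
python3 - <<'E'
from h import *
snap('wrist','w1'); todo([.575,-.234,.25],np.radians(111.5))
E
```

```text
clock: 1.65
tcp_pos: [0.5161, 0.2164, 0.2705]
orientation: [2.476, 1.933, -0.0]
contact_force: [0.6, 0.1, 0.3]
grip_width: 0.0849
tcp [0.51611784 0.21674348 0.27035412] cur yaw 75.98980151821488 shift [-423.07  166.25   20.62] rot [ 1.000e-02  3.000e-02 -3.551e+01] j [-0.73  0.25  0.27  1.8  -0.07  1.1   0.89] t 1.7
```

View pics/w1.png

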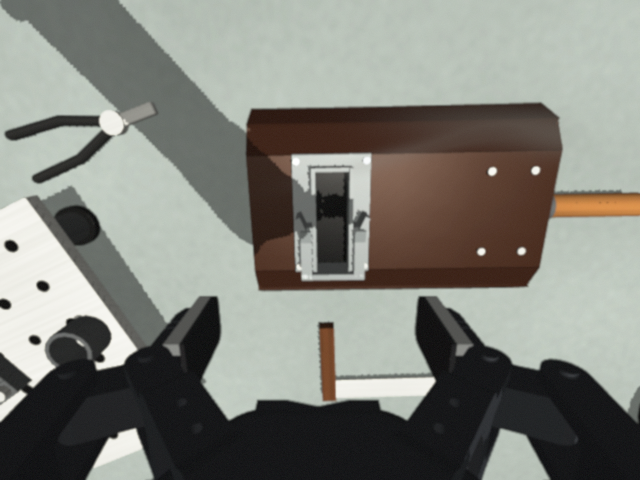

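The wrist view shows the shield, with the window frame at about x 293–371 and y 153–280. The open mouth is at the top (towards the robot) and the lips flare at about (304,222) and (362,218). I'll zoom for detail.

```bash
python3 - <<'E'
from h import *
f=load('w1'); im=cv2.cvtColor(f['pixels'],cv2.COLOR_RGB2BGR)
a=cv2.resize(im[145:290,280:385],None,fx=4,fy=4,interpolation=cv2.INTER_CUBIC)
b=cv2.resize(cv2.cvtColor(load('scene0')['pixels'],cv2.COLOR_RGB2BGR)[255:335,425:515],None,fx=4,fy=4,interpolation=cv2.INTER_CUBIC)
c=np.zeros((580,790,3),np.uint8); c[:580,:420]=a; c[:320,425:785]=b; cv2.imwrite('pics/d.png',c)
E
```

```text
(no output)
```

View pics/d.png

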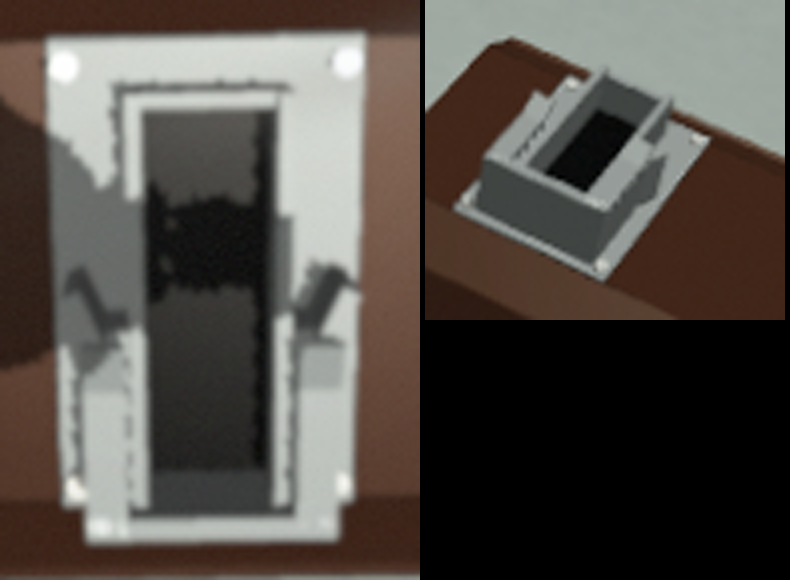

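```bash
python3 - <<'E'
from h import *
f=load('w1'); C=lambda p:[[280+x/4,145+y/4] for x,y in p]
B=onz(f,C([(63,67),(348,62),(345,487),(75,487)]),.0545); print('bolts',B.round(4),B.mean(0))
L=onz(f,C([(122,95),(280,93),(146,112),(276,110),(150,500),(274,500)]),.08); print('ledge',L.round(4))
for a,b in [(0,1),(2,3),(2,4),(3,5)]: d=L[b]-L[a]; print(np.linalg.norm(d),np.degrees(np.arctan2(d[1],d[0])))
for a,b in [(0,1),(0,3),(1,2)]: d=B[b]-B[a]; print(np.linalg.norm(d),np.degrees(np.arctan2(d[1],d[0])))
g=load('top0'); b=onz(g,[[90+440/5,170+172/4.5],[90+590/5,170+202/4.5],[90+380/5,170+385/4.5],[90+527/5,170+415/4.5]],.0545); print('topbolts',b.round(4),b.mean(0))
E
```

```text
bolts [[0.4642 0.2049 0.0545]
 [0.4811 0.2775 0.0545]
 [0.5978 0.2527 0.0545]
 [0.579  0.1774 0.0545]] [0.5305309  0.22811299 0.0545    ]
ledge [[0.4727 0.2193 0.08  ]
 [0.4816 0.2568 0.08  ]
 [0.4781 0.224  0.08  ]
 [0.4854 0.255  0.08  ]
 [0.5779 0.2    0.08  ]
 [0.5859 0.2322 0.08  ]]
0.03859705159611281 76.63247214236277
0.03187394548242535 76.78857765512947
0.10262521881777702 -13.528024734463227
0.10308921860842547 -12.790825299008798
0.07445412737662663 76.89477378925011
0.11807022682975253 -13.498124066830206
0.11931896274480676 -11.996505041784568
topbolts [[0.5948 0.251  0.0545]
 [0.5782 0.1754 0.0545]
 [0.4767 0.2772 0.0545]
 [0.4606 0.2035 0.0545]] [0.52756783 0.22679047 0.0545    ]
```

```bash
python3 -m handwheel '-8 3 0 0 0 -2 0; -32 12 2 0 0 -6 0; -70 27 4 0 0 -10 0; -112 44 6 0 0 -14 0; -155 61 8 0 0 -18 0; -198 78 10 0 0 -21 0; -241 95 12 0 0 -24 0; -284 111 14 0 0 -27 0; -327 128 16 0 0 -30 0; -370 145 18 0 0 -33 0; -406 159 20 0 0 -35 0; -423 166 20 0 0 -35.5 0'
python3 - <<'E'
from h import *
snap('wrist','w2'); todo([.575,-.234,.25],np.radians(111.5))
E
```

```text
clock: 3.2
tcp_pos: [0.5752, -0.2317, 0.2499]
orientation: [-1.763, -2.599, 0.0]
contact_force: [-0.2, 0.8, -0.1]
grip_width: 0.0001
tcp [ 0.57526169 -0.23365806  0.2500637 ] cur yaw 111.60820096111401 shift [-0.22 -0.37  0.06] rot [-0.04  0.06  0.11] j [-0.01  0.39  0.39  1.69 -0.16  1.09  2.38] t 3.25
```

View pics/w2.png

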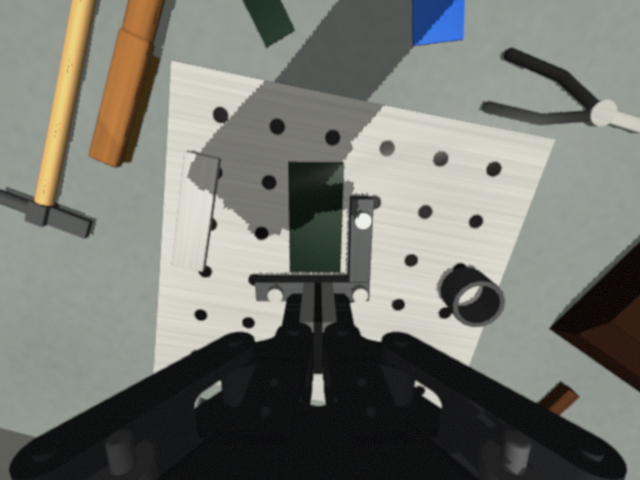

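The wrist view shows the glass at x 289–343, y 162–273, with fence bars on its right and behind it. The plate's front edge runs from (172,62) to (553,140).

```bash
python3 - <<'E'
from h import *
f=load('w2'); t=load('top0')
im=f['pixels'][150:285,275:385]; cv2.imwrite('pics/e.png',cv2.resize(im[...,::-1],None,fx=4.4,fy=4.4,interpolation=cv2.INTER_CUBIC))
m=glassmask(f); M=np.zeros_like(m); M[150:276,280:350]=m[150:276,280:350]
M=cv2.morphologyEx(M,cv2.MORPH_CLOSE,np.ones((5,5)))
c=max(cv2.findContours(M,cv2.RETR_EXTERNAL,cv2.CHAIN_APPROX_NONE)[0],key=cv2.contourArea)
print(cv2.contourArea(c), cv2.approxPolyDP(c,4,True).reshape(-1,2).tolist())
q=np.array([[289,162.5],[343,162.5],[339.5,272.5],[290,272.5]])
# corners: near right(-y), near left(+y), far left, far right
P=onz(f,q,.083); print(P.round(4),P.mean(0))
for a,b in [(0,1),(2,3),(1,2),(0,3)]: d=P[b]-P[a]; print(np.linalg.norm(d),np.degrees(np.arctan2(d[1],d[0])))
T=np.array([[389.5,230],[373,237.5],[358,196],[375,190.5]],float)
print(tri(f,q,t,T))
E=onz(f,[[172,62],[553,140]],.08); d=E[1]-E[0]; print('edge',E.round(4),np.linalg.norm(d),np.degrees(np.arctan2(d[1],d[0])))
print('edge tri',tri(f,[[172,62],[553,140]],t,[[440,250],[304,275]]))
E
```

```text
5487.5 [[289, 163], [290, 270], [339, 272], [342, 164]]
[[ 0.5374 -0.2751  0.083 ]
 [ 0.5194 -0.2297  0.083 ]
 [ 0.6195 -0.1911  0.083 ]
 [ 0.6378 -0.237   0.083 ]] [ 0.5785338  -0.23321096  0.083     ]
0.0487923720945539 111.68038592318915
0.04936600163485258 -68.31122609014564
0.10732125337941527 21.085600626699968
0.10733596703702955 20.779453402846322
[[ 0.54536685 -0.27836702  0.01424499  0.00199494]
 [ 0.51940329 -0.23040329  0.09131466  0.00075296]
 [ 0.61859717 -0.19362544  0.08995625  0.0037147 ]
 [ 0.63438974 -0.23659936  0.08947944  0.00207914]]
edge [[ 0.4971 -0.3941  0.08  ]
 [ 0.4335 -0.0641  0.08  ]] 0.33610831426786214 100.90918896698538
edge tri [[ 0.49428081 -0.3943406   0.07609261  0.00610512]
 [ 0.4318092  -0.06493032  0.08007404  0.00384488]]
```

View pics/e.png

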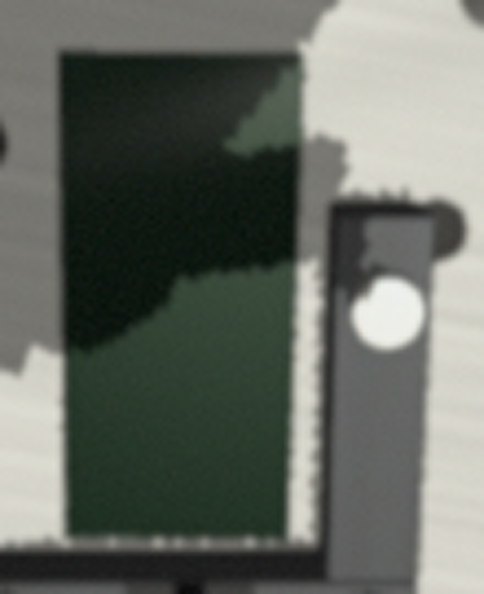

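```bash
python3 - <<'E'
from h import *
todo([.597,-.226,.092],np.radians(111.4))
E
```

```text
tcp [ 0.57526169 -0.23365806  0.2500637 ] cur yaw 111.60820096111401 shift [ -0.72  23.14 158.05] rot [-0.04  0.06  0.21] j [-0.01  0.39  0.39  1.69 -0.16  1.09  2.38] t 3.25
```

```bash
python3 -m handwheel '-1 4 15 0 0 0.2 0; -1 10 50 0 0 0.2 0; -1 17 90 0 0 0.2 0; -1 22 125 0 0 0.2 0; -1 23 146 0 0 0.2 0; -1 23 155 0 0 0.2 0; -1 23 158 0 0 0.2 0; -1 23 158 0 0 0.2 0' 60
python3 - <<'E'
from h import *
o=readout.get_obs();print(o['contact_force'])
snap('wrist','w3'); todo([.597,-.226,.083],np.radians(111.4))
E
```

```text
clock: 4.25
tcp_pos: [0.5977, -0.2236, 0.0932]
orientation: [1.768, 2.595, 0.001]
contact_force: [0.1, -0.1, -0.5]
grip_width: -0.0001
[ 0.05119999 -0.13897915 -0.49894608]
tcp [ 0.59784479 -0.2237087   0.09341102] cur yaw 111.48101717062652 shift [-1.81 -1.64 10.41] rot [0.09 0.06 0.08] j [ 0.03  0.59  0.32  1.78 -0.24  0.82  2.41] t 4.3
```

View pics/w3.png

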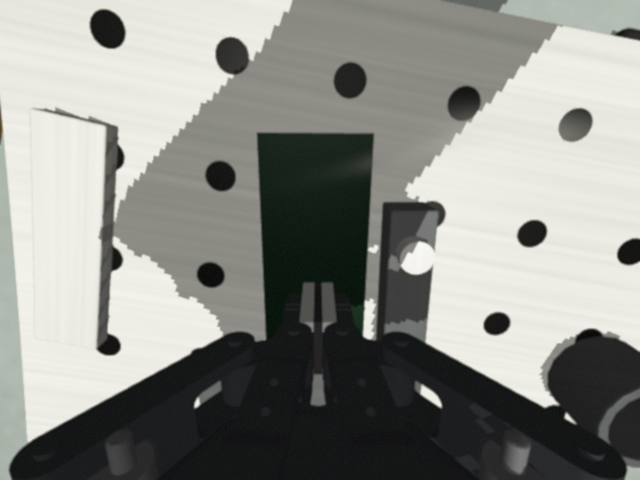

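```bash
python3 -m handwheel '0 0 0.6 0 0 0 0; 0 0 1.2 0 0 0 0; 0 0 1.8 0 0 0 0; 0 0 2.4 0 0 0 0; 0 0 3 0 0 0 0; 0 0 3.6 0 0 0 0; 0 0 4.2 0 0 0 0; 0 0 4.8 0 0 0 0; 0 0 5.4 0 0 0 0; 0 0 6 0 0 0 0; 0 0 6.6 0 0 0 0; 0 0 7.2 0 0 0 0'
```

```text
clock: 5.8
tcp_pos: [0.5973, -0.2233, 0.0851]
orientation: [-1.768, -2.597, -0.0]
contact_force: [0.2, 0.1, -0.4]
grip_width: 0.0
```

```bash
python3 -m handwheel '0 0 0.5 0 0 0 0; 0 0 1 0 0 0 0; 0 0 1.5 0 0 0 0; 0 0 1.9 0 0 0 0'
```

```text
clock: 6.3
tcp_pos: [0.5972, -0.2233, 0.0832]
orientation: [-1.768, -2.597, 0.0]
contact_force: [-1.2, -0.5, 3.7]
grip_width: -0.0002
```

```bash
python3 -m handwheel '0 0 0.3 0 0 0 0; 0 0 0.3 0 0 0 0'
```

```text
clock: 6.55
tcp_pos: [0.5973, -0.2233, 0.0832]
orientation: [1.768, 2.597, 0.0]
contact_force: [-1.4, 1.3, 4.5]
grip_width: 0.0002
```

```bash
python3 -m handwheel '0 0 0.4 0 0 0 0; 0 0 0.8 0 0 0 0; 0 0 0.8 0 0 0 0'
```

```text
clock: 6.92
tcp_pos: [0.5973, -0.2233, 0.0831]
orientation: [-1.768, -2.597, -0.001]
contact_force: [-3.5, 1.6, 11.2]
grip_width: 0.0002
```

```bash
python3 -m handwheel '0 -1 -0.3 0 0 0 0; 0 -3 -0.3 0 0 0 0; -0.3 -6 -0.3 0 0 0 0; -0.3 -9 -0.3 0 0 0 0; -0.4 -12 -0.3 0 0 0 0; -0.5 -15 -0.3 0 0 0 0'
```

```text
clock: 7.68
tcp_pos: [0.5849, -0.2295, 0.0831]
orientation: [1.766, 2.595, 0.002]
contact_force: [2.9, 0.3, 5.3]
grip_width: 0.0002
```

```bash
python3 -m handwheel '-0.2 -2 0.3 0 0 0 0; -0.3 -6 0.4 0 0 0 0; -0.4 -10 0.4 0 0 0 0; -0.5 -14 0.4 0 0 0 0; -0.6 -18 0.5 0 0 0 0; -0.7 -22 0.5 0 0 0 0'
python3 - <<'E'
from h import *
snap('wrist','w4')
E
```

```text
clock: 8.43
tcp_pos: [0.5655, -0.2382, 0.0832]
orientation: [1.765, 2.594, 0.003]
contact_force: [3.6, 1.8, 7.6]
grip_width: 0.0
```

View pics/w4.png

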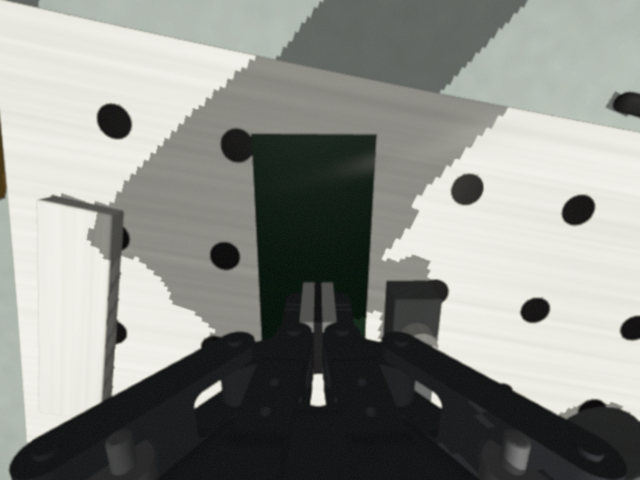

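The glass follows the fingertip (near edge at row 134, x 252–376) and its gap to the bar is opening. I'll continue the slide.

```bash
python3 -m handwheel '0 -3 0 0 0 0 0; 0 -7 0.1 0 0 0 0; 0 -11 0.1 0 0 0 0; 0 -15 0.1 0 0 0 0; 0 -19 0.1 0 0 0 0; 0 -23 0.1 0 0 0 0; 0 -27 0.1 0 0 0 0; 0 -31 0.1 0 0 0 0; 0 -35 0.1 0 0 0 0; 0 -38 0.1 0 0 0 0; 0 -40 0.1 0 0 0 0'
python3 - <<'E'
from h import *
snap('wrist','w5')
E
```

```text
clock: 9.85
tcp_pos: [0.5285, -0.253, 0.0831]
orientation: [1.765, 2.593, 0.003]
contact_force: [4.6, 1.3, 7.6]
grip_width: -0.0001
```

View pics/w5.png

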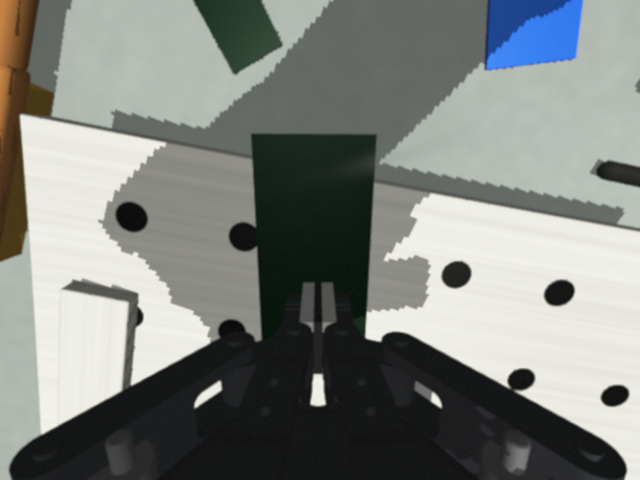

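```bash
python3 - <<'E'
from h import *
f=load('w5'); g=onz(f,[[251.5,134.5],[376.5,134.5]],.083); e=onz(f,[[252,155],[376,180],[20,115],[640,229]],.08)
d=g[1]-g[0];print(g,e,np.linalg.norm(d),np.degrees(np.arctan2(d[1],d[0])),np.linalg.norm((e-np.r_[g,g])[:2],axis=1))
E
```

```text
[[ 0.4688234  -0.30577038  0.083     ]
 [ 0.45022799 -0.2586135   0.083     ]] [[ 0.47681286 -0.303549    0.08      ]
 [ 0.46714975 -0.25057118  0.08      ]
 [ 0.49656697 -0.39492711  0.08      ]
 [ 0.44457154 -0.13369056  0.08      ]] 0.050690836066233515 111.5208444252993 [0.00881851 0.01897432]
```

Overhang is 9 to 19 mm, about 14 mm at the middle. Another 28 mm is needed.

```bash
python3 -m handwheel '0 -3 0 0 0 0 0; 0 -7 0.1 0 0 0 0; 0 -11 0.1 0 0 0 0; 0 -15 0.1 0 0 0 0; 0 -19 0.1 0 0 0 0; 0 -23 0.1 0 0 0 0; 0 -26 0.1 0 0 0 0; 0 -28 0.1 0 0 0 0'
python3 - <<'E'
from h import *
snap('wrist','w6')
E
```

```text
clock: 10.9
tcp_pos: [0.5026, -0.2634, 0.0831]
orientation: [1.764, 2.593, 0.003]
contact_force: [3.5, 0.5, 8.5]
grip_width: 0.0001
```

View pics/w6.png

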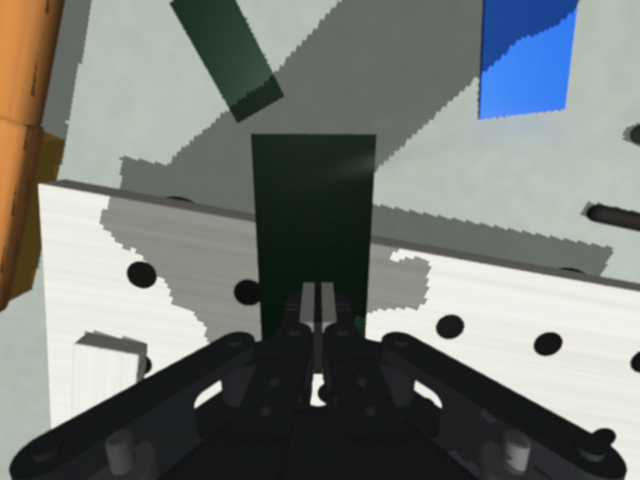

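```bash
python3 -m handwheel '0 0 -1 0 0 0 0; 0 0 -3 0 0 0 0; 0 0 -10 0 0 0 10; 0 0 -30 0 0 0 50; 0 -15 -60 0 0 0 85; 0 -40 -85 0 0 0 85; 0 -58 -92 0 0 0 85; 0 -60 -92 0 0 0 85; 0 -60 -92 0 0 0 85'
python3 - <<'E'
from h import *
snap('wrist','w7')
E
```

```text
clock: 12.08
tcp_pos: [0.4442, -0.2843, 0.1728]
orientation: [-1.767, -2.596, -0.0]
contact_force: [0.4, -0.1, 0.8]
grip_width: 0.085
```

View pics/w7.png

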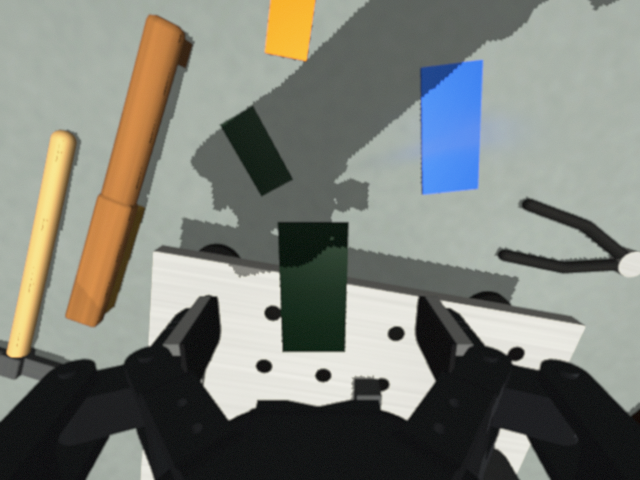

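The glass overhangs the front edge, with corners at (278,222), (348,222), (345,351) and (283,351). It stayed put when I lifted off.

```bash
python3 - <<'E'
from h import *
f=load('w7'); q=np.array([[278.5,222.5],[348.5,222.5],[345,351.5],[283,351.5]])
P=onz(f,q,.083); print(P.round(4),P.mean(0),P[:2].mean(0))
for a,b in [(0,1),(3,2),(1,2),(0,3)]: d=P[b]-P[a]; print(np.linalg.norm(d).round(4),np.degrees(np.arctan2(d[1],d[0])))
print('h',tri(load('w6'),[[251.5,134.5],[376.5,134.5]],f,q[:2]))
e=onz(f,[[279,264],[348,278]],.08);print(e, np.linalg.norm((e-P[:2])[:,:2],axis=1))
n=P[:2].mean(0);yaw=np.radians(21.5); u=np.array([np.cos(yaw),np.sin(yaw),0])
for k in (.014,): todo(np.r_[(n+u*k)[:2],.083-.0187+.006],yaw+np.pi/2)
E
```

```text
[[ 0.4406 -0.3161  0.083 ]
 [ 0.4222 -0.2695  0.083 ]
 [ 0.5221 -0.2302  0.083 ]
 [ 0.5404 -0.2767  0.083 ]] [ 0.48133292 -0.27312031  0.083     ] [ 0.43141857 -0.29281256  0.083     ]
0.0501 111.51260262957659
0.05 111.50063632511919
0.1073 21.509648348524365
0.1073 21.550886566696672
h [[ 4.43066382e-01 -3.16801832e-01  7.59225728e-02  1.44398146e-03]
 [ 4.23929861e-01 -2.67840268e-01  7.46022065e-02  2.84234771e-04]]
[[ 0.47166764 -0.30501484  0.08      ]
 [ 0.46315089 -0.2522414   0.08      ]] [0.03298794 0.04441226]
tcp [ 0.44444627 -0.28416823  0.17276148] cur yaw 111.5573894534581 shift [ -3.38  -1.21 102.46] rot [-0.05 -0.06  0.06] j [ 0.13  0.32  0.39  1.99 -0.16  0.87  2.55] t 12.125
```

```bash
python3 -m handwheel '-1 -1 15 0 0 0 85; -3 -2 45 0 0 0 85; -3.4 -3.2 70 0 0 0 85; -3.4 -3.2 90 0 0 0 80; -3.4 -3.2 103 0 0 0 75; -3.4 -3.2 110 0 0 0 72; -3.4 -3.2 112.5 0 0 0 70; -3.4 -3.2 112.5 0 0 0 70; -3.4 -3.2 112.5 0 0 0 70' 25
python3 - <<'E'
from h import *
snap('wrist','w8'); todo([.4426,-.2884,.060],np.radians(111.5));print(readout.get_obs()['contact_force'],readout.get_obs()['grip_width'])
E
```

```text
clock: 13.25
tcp_pos: [0.4428, -0.2895, 0.0617]
orientation: [1.767, 2.596, 0.0]
contact_force: [-0.5, 0.5, 0.2]
grip_width: 0.0698
tcp [ 0.44281035 -0.28944339  0.06170982] cur yaw 111.4981749072798 shift [1.05 0.19 1.71] rot [ 0.05  0.04 -0.  ] j [ 0.2   0.49  0.32  2.06 -0.26  0.63  2.65] t 13.3
[-0.48050034 -0.01133401  0.82596204] 0.07027100620191097
```

View pics/w8.png

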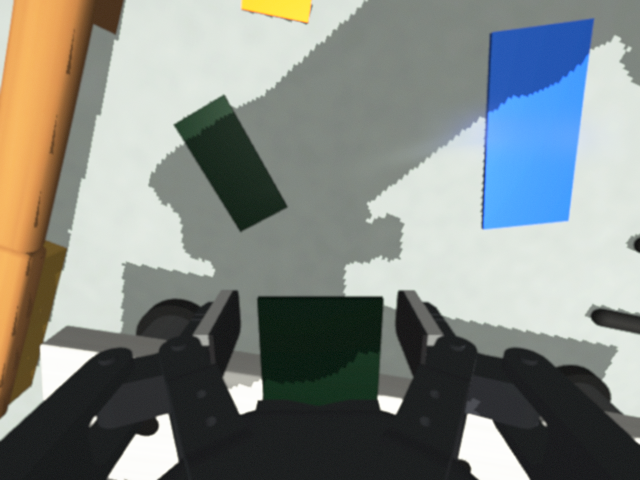

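The fingers straddle the overhanging end: glass x 258–384, pads at 239 and 398, well centred. I'll close now.

```bash
python3 -m handwheel '1 0 0 0 0 0 64; 1 0 0 0 0 0 60; 1 0 0 0 0 0 57; 1 0 0 0 0 0 55; 1 0 0 0 0 0 53; 1 0 0 0 0 0 51; 1 0 0 0 0 0 49; 1 0 0 0 0 0 45; 1 0 0 0 0 0 40' 25
python3 - <<'E'
from h import *
snap('wrist','w9')
E
```

```text
clock: 14.42
tcp_pos: [0.4421, -0.2884, 0.0612]
orientation: [1.768, 2.597, -0.0]
contact_force: [-0.4, -0.6, 1.9]
grip_width: 0.05
```

View pics/w9.png

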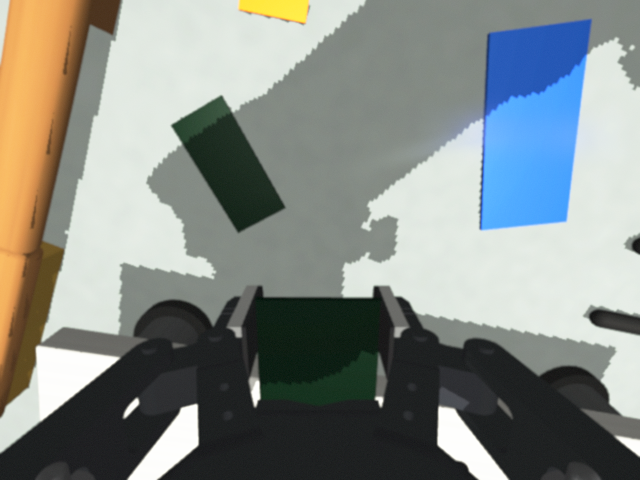

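```bash
python3 -m handwheel '0 0 0 0 0 0 40; 0 0 -1 0 0 0 40; 0 0 -3 0 0 0 40; 0 0 -8 0 0 0 40; 0 0 -16 0 0 0 40; 0 0 -28 0 0 0 40; 0 0 -42 0 0 0 40; 0 0 -58 0 0 0 40; 0 0 -72 0 0 0 40; 0 0 -82 0 0 0 40; 0 0 -86 0 0 0 40; 0 0 -86 0 0 0 40' 45
python3 - <<'E'
from h import *
snap('wrist','w10');snap('scene','s10'); o=readout.get_obs();print(o['contact_force'],o['moment'])
f=load('s10');cv2.imwrite('pics/s10c.png',cv2.resize(f['pixels'][120:340,180:400,::-1],None,fx=2.7,fy=2.7))
E
```

```text
clock: 15.98
tcp_pos: [0.4421, -0.2883, 0.1473]
orientation: [1.768, 2.597, 0.0]
contact_force: [0.1, -0.4, 0.0]
grip_width: 0.049
[ 0.40818123  0.07663667 -0.79317993] [-0.03059941  0.06518179  0.02688497]
```

View pics/w10.png

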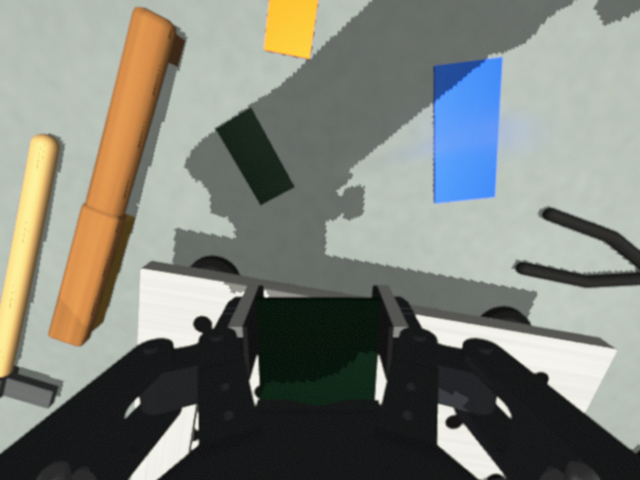

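View pics/s10c.png

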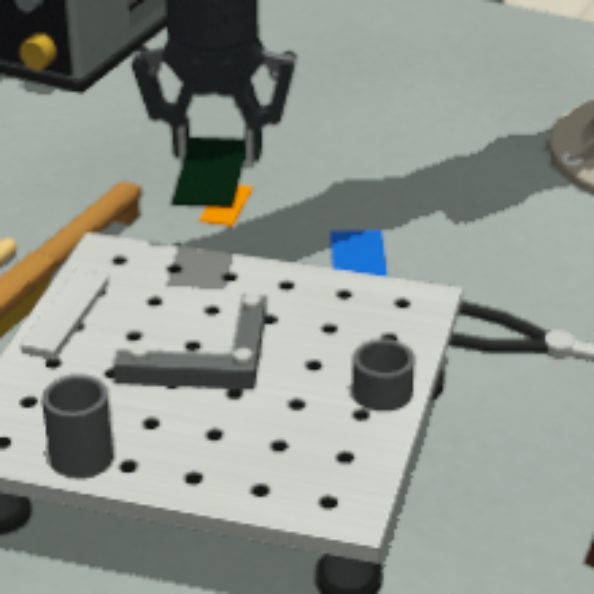

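```bash
cat >> h.py <<'E'
def glasspts(o,tilt=0,dz=.0188,near=-.0116,lat=0.):
    R=Ro.from_rotvec(o['orientation']).as_matrix(); p=o['tcp_pos']; u=R[:,1]; v=R[:,0]; 
    L=[]
    for a,b in [(0,-.0255),(0,.0255),(.108,.0255),(.108,-.0255)]:
        L.append(p+u*(near+a)+v*(b+lat)-R[:,2]*(dz+.003-a*tilt*(-1)*-1))
    return np.array(L)
E
python3 - <<'E'
from h import *
o=readout.get_obs(); f=load('s10'); im=f['pixels'].copy()
for tl in (-.05,0,.05): print(tl,proj(f,glasspts(o,tl)).round(1).tolist())
cv2.polylines(im,[proj(f,glasspts(o,0)).astype(int)],True,(255,0,0),1)
cv2.imwrite('pics/s10d.png',cv2.resize(im[155:205,235:285,::-1],None,fx=10,fy=10,interpolation=cv2.INTER_NEAREST))
E
```

```text
-0.05 [[250.0, 169.3], [271.8, 170.0], [266.3, 192.4], [243.0, 191.6]]
0 [[250.0, 169.3], [271.8, 170.0], [266.4, 194.6], [243.1, 193.7]]
0.05 [[250.0, 169.3], [271.8, 170.0], [266.5, 196.7], [243.3, 195.8]]
```

View pics/s10d.png

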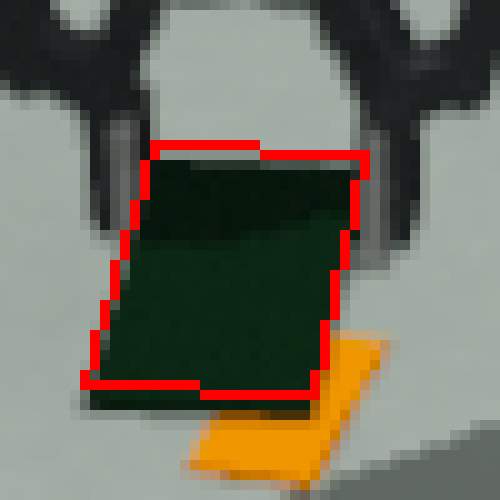

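The glass is held level: both ends sit about 1.5 px from the prediction, and in the same direction. Next I go over the shield, so the wrist camera gets a closer second view of the channel.

```bash
python3 - <<'E'
from h import *
todo([.587,.2135,.16],np.radians(76.85))
E
```

```text
tcp [ 0.44181256 -0.28811424  0.14676213] cur yaw 111.50848523780171 shift [413.46 318.98 -13.17] rot [-4.000e-02 -2.000e-02  3.466e+01] j [ 0.15  0.35  0.38  2.01 -0.18  0.81  2.58] t 16.075
```

```bash
python3 -m handwheel '4 3 -12 0 0 1 40; 20 15 -28 0 0 3 40; 48 37 -38 0 0 6 40; 88 68 -43 0 0 10 40; 133 103 -43 0 0 14 40; 178 137 -43 0 0 18 40; 223 172 -43 0 0 22 40; 268 207 -43 0 0 26 40; 313 242 -43 0 0 29 40; 355 274 -43 0 0 32 40; 390 301 -30 0 0 34 40; 408 315 -18 0 0 34.7 40'
python3 -m handwheel '4 2 3 0 0 0 40; 5 3 5 0 0 0 40; 5 3 5 0 0 0 40'
python3 - <<'E'
from h import *
snap('wrist','w11');todo([.587,.2135,.16],np.radians(76.85))
E
```

```text
clock: 17.58
tcp_pos: [0.5855, 0.2101, 0.1649]
orientation: [-2.459, -1.954, -0.001]
contact_force: [0.5, 0.4, -0.7]
grip_width: 0.0494
clock: 17.95
tcp_pos: [0.59, 0.2086, 0.1606]
orientation: [2.464, 1.948, -0.0]
contact_force: [-0.1, -0.4, -0.1]
grip_width: 0.0493
tcp [0.58994773 0.20894587 0.16069283] cur yaw 76.65617051721975 shift [ 3.75 -3.92  0.69] rot [ 0.02  0.01 -0.19] j [-0.67  0.48  0.31  1.76 -0.18  0.93  1.05] t 18.0
```

View pics/w11.png

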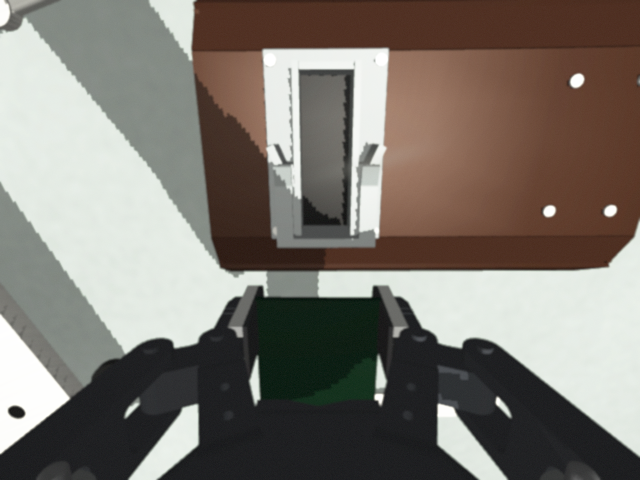

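```bash
python3 - <<'E'
from h import *
f=load('w11'); cv2.imwrite('pics/w11c.png',cv2.resize(f['pixels'][40:255,255:400,::-1],None,fx=2.75*2,fy=2.75,interpolation=cv2.INTER_CUBIC))
E
```

```text
(no output)
```

View pics/w11c.png

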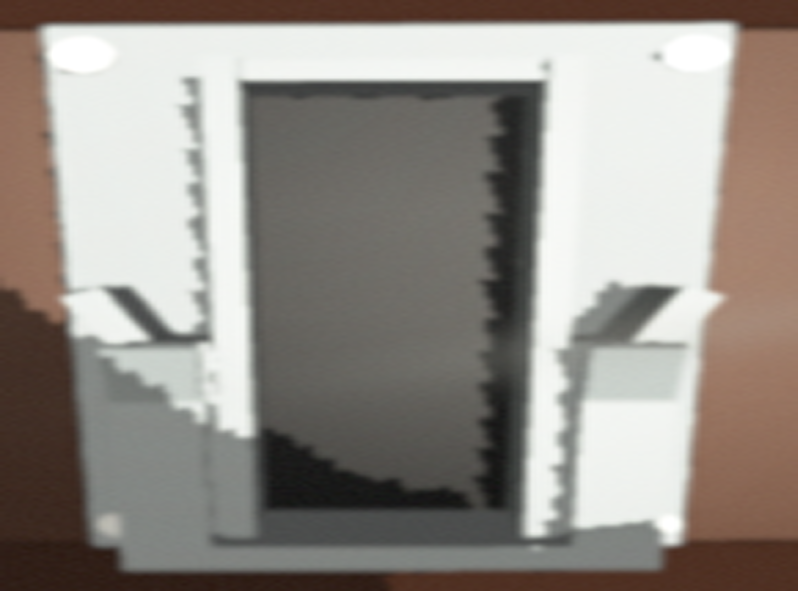

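```bash
python3 - <<'E'
from h import *
f=load('w11'); g=load('w1')
c11=lambda p:np.array([[255+x/5.5,40+y/2.75] for x,y in p]); c1=lambda p:np.array([[280+x/4,145+y/4] for x,y in p])
A=c11([(242,85),(545,85),(260,505),(522,505)]); 
P=onz(f,A,.08); print(P.round(4))
for a,b in [(0,1),(2,3),(0,2),(1,3)]: d=P[b]-P[a]; print(np.linalg.norm(d).round(4),np.degrees(np.arctan2(d[1],d[0])))
m0,m1=P[:2].mean(0),P[2:].mean(0); d=m1-m0; print('mid',m0,m1,np.degrees(np.arctan2(d[1],d[0])))
print('tri',tri(f,A,g,c1([(145,110),(276,109),(150,498),(272,498)])))
B=onz(f,c11([(82,53),(697,53),(668,522),(108,525)]),.0545); print('bolts',B.round(4),B.mean(0))
print('bolt tri',tri(f,c11([(82,53),(697,53)]),g,c1([(63,67),(348,62)])))
for a,b in [(0,1),(3,2),(0,3),(1,2)]: d=B[b]-B[a]; print(np.linalg.norm(d).round(4),np.degrees(np.arctan2(d[1],d[0])))
S=onz(f,c11([(213,540),(570,540)]),.088);print('stop top',S)
E
```

```text
[[0.4792 0.2228 0.08  ]
 [0.4869 0.2551 0.08  ]
 [0.5717 0.2015 0.08  ]
 [0.5792 0.2334 0.08  ]]
0.0332 76.57295774965395
0.0328 76.65762472659802
0.0949 -12.977687134522425
0.0949 -13.219499644791433
mid [0.48301406 0.23892941 0.08      ] [0.57546242 0.21741845 0.08      ] -13.098561091608099
tri [[4.78160572e-01 2.23189790e-01 7.39616413e-02 9.38350910e-04]
 [4.85973178e-01 2.55644800e-01 7.38948951e-02 4.42970546e-04]
 [5.63227759e-01 2.04493728e-01 1.15002138e-01 1.57064054e-03]
 [5.68111716e-01 2.32037950e-01 1.20267846e-01 1.20281218e-04]]
bolts [[0.4636 0.2054 0.0545]
 [0.4809 0.2776 0.0545]
 [0.5958 0.2531 0.0545]
 [0.5786 0.1765 0.0545]] [0.52971852 0.22815768 0.0545    ]
bolt tri [[4.64082478e-01 2.05346048e-01 5.67195874e-02 4.35340579e-04]
 [4.80994012e-01 2.77363315e-01 5.55271290e-02 5.53502342e-05]]
0.0743 76.56997371322899
0.0785 77.29988389111428
0.1185 -14.081629966759932
0.1176 -12.029596609841915
stop top [[0.57696945 0.19461366 0.088     ]
 [0.58701072 0.23697789 0.088     ]]
```

```bash
python3 - <<'E'
from h import *
f=load('w11'); o=readout.get_obs(); R=Ro.from_rotvec(o['orientation']).as_matrix()
for q in ([[261.5,297.5],[374.5,297.5]],[[261,400],[376,400]]):
    P=onz(f,q,o['tcp_pos'][2]+.0218); print(((P-o['tcp_pos'])@R*1000).round(2))
todo([.4167,.2542,.10],np.radians(76.9))
E
```

```text
[[-23.04 -12.47 -21.8 ]
 [ 21.92 -12.5  -21.81]]
[[-25.61  37.25 -21.78]
 [ 24.91  37.16 -21.79]]
tcp [0.58994773 0.20894587 0.16069283] cur yaw 76.65617051721975 shift [   4.06 -179.04   60.61] rot [ 0.02  0.01 -0.24] j [-0.67  0.48  0.31  1.76 -0.18  0.93  1.05] t 18.0
```

```bash
python3 -m handwheel '0 -8 0 0 0 -0.2 40; 1 -30 0 0 0 -0.2 40; 2 -60 0 0 0 -0.2 40; 3 -95 0 0 0 -0.2 40; 4 -130 0 0 0 -0.2 40; 4 -158 8 0 0 -0.2 40; 4 -174 25 0 0 -0.2 40; 4 -179 42 0 0 -0.2 40; 4 -179 55 0 0 -0.2 40; 4 -179 60 0 0 -0.2 40; 4 -179 60 0 0 -0.2 40'
python3 - <<'E'
from h import *
snap('top','t12');snap('scene','s12');o=readout.get_obs()
todo([.4167,.2542,.0812],np.radians(76.9)); print(o['contact_force'])
for n,b in (('top',(150,190,240,300)),('scene',(400,235,520,325))):
    f=load({'top':'t12','scene':'s12'}[n]); im=f['pixels'].copy()
    x0,y0,x1,y1=b; k=600//(y1-y0); k=min(k,780//(x1-x0)); cv2.imwrite(f'pics/{n}12c.png',cv2.resize(im[y0:y1,x0:x1,::-1],None,fx=k,fy=k,interpolation=cv2.INTER_CUBIC))
E
```

```text
clock: 19.38
tcp_pos: [0.4167, 0.2554, 0.1002]
orientation: [2.459, 1.955, -0.0]
contact_force: [-0.4, 0.5, 0.6]
grip_width: 0.0492
tcp [0.41688803 0.25571161 0.10059704] cur yaw 76.96926204384148 shift [-1.53  0.15 19.4 ] rot [ 0.03 -0.03  0.07] j [-0.9   0.36  0.26  2.12 -0.15  0.67  0.81] t 19.475
[ 0.17203767  0.46191772 -1.61836527]
```

View pics/top12c.png

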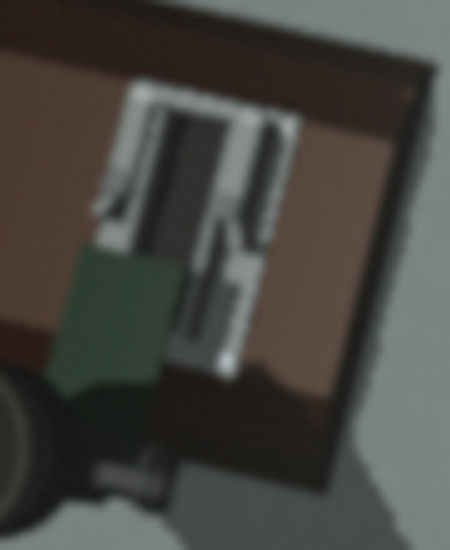

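View pics/scene12c.png

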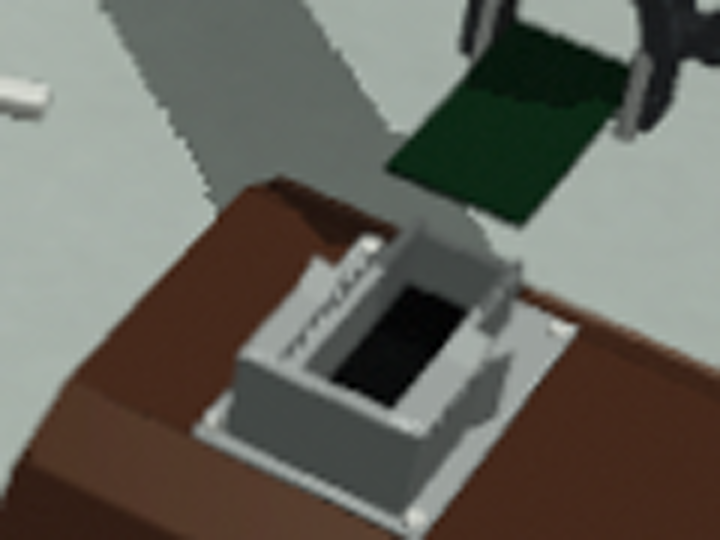

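```bash
python3 - <<'E'
from h import *
t=load('t12');s=load('s12');o=readout.get_obs();
qt=np.array([[150+84/5,190+250/5],[150+185/5,190+264/5]]);qs=np.array([[400+521/6,235+226/6],[400+387/6,235+168/6]])
a=onz(t,qt,.1224);b=onz(s,qs,.1224)
print('pred',glasspts(o).round(4)[2:]);print('top',a.round(4));print('scene',b.round(4));print('tri',tri(t,qt,s,qs).round(4))
# channel inner edges in the same two cameras
og=np.array([.5297,.2279,.08]);u=np.array([np.cos(np.radians(-13.1)),np.sin(np.radians(-13.1)),0]);v=np.array([-u[1],u[0],0])
for n,f,(x0,y0,k) in (('t',t,(150,190,5)),('s',s,(400,235,6))):
  print(n,((proj(f,[og+u*a+v*b*.001 for a,b in ((.05,-17),(.05,17),(-.02,-17),(-.02,17))])-[x0,y0])*k).round(0).tolist())
p=o['tcp_pos'];d=(p-og);print('lat',d@v*1000)
E
```

```text
pred [[0.5165 0.2588 0.1225]
 [0.505  0.2091 0.1224]]
top [[0.5093 0.2543 0.1224]
 [0.5029 0.2064 0.1224]]
scene [[0.5221 0.258  0.1224]
 [0.5111 0.2102 0.1224]]
tri [[5.100e-01 2.575e-01 1.132e-01 3.000e-04]
 [5.032e-01 2.089e-01 1.162e-01 1.500e-03]]
t [[227.0, 125.0], [160.0, 109.0], [190.0, 264.0], [123.0, 248.0]]
s [[292.0, 370.0], [385.0, 413.0], [384.0, 262.0], [474.0, 302.0]]
lat 1.518858437497434
```

```bash
python3 -m handwheel '-0.5 0 5 0 0 0 40; -1.2 0 13 0 0 0 40; -1.5 0 20 0 0 0 40; -1.5 0 25 0 0 0 40; -1.5 0 27.5 0 0 0 40; -1.5 0 28 0 0 0 40; -1.5 0 28 0 0 0 40'
python3 - <<'E'
from h import *
s=snap('scene','s13');o=readout.get_obs();print(o['contact_force'])
todo([.4167,.2545,.0612],np.radians(76.9))
im=s['pixels'][235:325,400:520,::-1];cv2.imwrite('pics/s13c.png',cv2.resize(im,None,fx=6,fy=6,interpolation=cv2.INTER_CUBIC))
E
```

```text
clock: 20.35
tcp_pos: [0.4161, 0.2543, 0.0723]
orientation: [-2.459, -1.956, -0.0]
contact_force: [0.2, 0.1, -0.5]
grip_width: 0.0494
[ 0.17704039  0.21868584 -0.45187536]
tcp [0.41609727 0.25432133 0.07234817] cur yaw 77.0032842940863 shift [ 0.31  0.55 11.15] rot [ 0.01 -0.02  0.1 ] j [-0.88  0.41  0.25  2.14 -0.17  0.61  0.83] t 20.4
```

View pics/s13c.png

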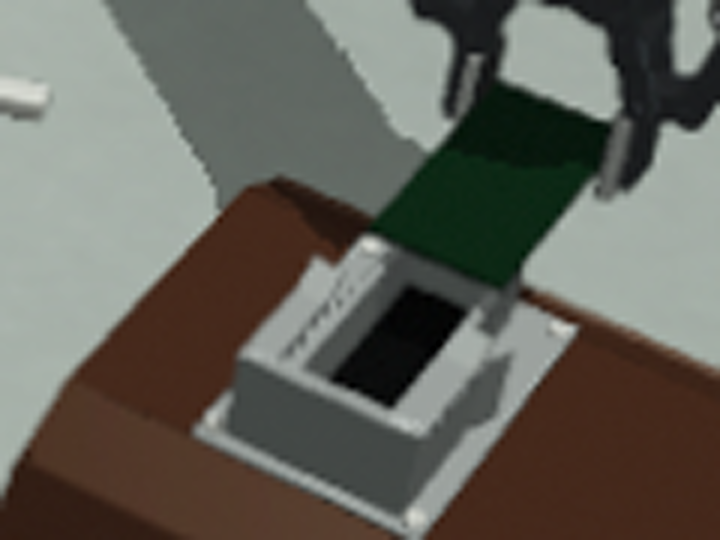

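The glass points into the channel and is centred over the ledges. I'll lower slowly and watch the force.

```bash
python3 -m handwheel '0 0 0.8 0 0 0 40; 0 0 1.6 0 0 0 40; 0 0 2.4 0 0 0 40; 0 0 3.2 0 0 0 40; 0 0 3.9 0 0 0 40; 0 0 4.5 0 0 0 40; 0 0 5.1 0 0 0 40; 0 0 5.7 0 0 0 40; 0 0 6.2 0 0 0 40'
```

```text
clock: 21.52
tcp_pos: [0.416, 0.2542, 0.0659]
orientation: [-2.459, -1.956, 0.0]
contact_force: [-0.1, -0.6, -0.4]
grip_width: 0.049
```

```bash
python3 -m handwheel '0 0 0.6 0 0 0 40; 0 0 1.2 0 0 0 40; 0 0 1.8 0 0 0 40; 0 0 2.4 0 0 0 40; 0 0 2.8 0 0 0 40'; python3 -m handwheel '0 0 0.5 0 0 0 40; 0 0 1 0 0 0 40'
```

```text
clock: 22.15
tcp_pos: [0.416, 0.2542, 0.0632]
orientation: [-2.459, -1.956, 0.0]
contact_force: [-0.4, 0.6, -0.2]
grip_width: 0.0498
clock: 22.4
tcp_pos: [0.416, 0.2542, 0.0622]
orientation: [-2.459, -1.956, -0.0]
contact_force: [-0.0, 0.3, -0.5]
grip_width: 0.0492
```

```bash
python3 -m handwheel '0 0 0.5 0 0 0 40; 0 0 1 0 0 0 40'; python3 -m handwheel '0 0 0.4 0 0 0 40; 0 0 0.4 0 0 0 40'
```

```text
clock: 22.65
tcp_pos: [0.416, 0.2543, 0.0612]
orientation: [-2.459, -1.956, -0.0]
contact_force: [1.0, 0.2, 0.3]
grip_width: 0.0491
clock: 22.9
tcp_pos: [0.416, 0.2542, 0.0608]
orientation: [-2.459, -1.956, -0.0]
contact_force: [-1.6, 0.7, 1.3]
grip_width: 0.0494
```

```bash
python3 -m handwheel '0 0 0.4 0 0 0 40; 0 0 0.4 0 0 0 40'; python3 - <<'E'
from h import *
for i in range(1):
    s=snap('scene','s14');o=readout.get_obs();print(o['contact_force'],o['moment'],o['tcp_pos'])
im=s['pixels'][235:325,400:520,::-1];cv2.imwrite('pics/s14c.png',cv2.resize(im,None,fx=6,fy=6,interpolation=cv2.INTER_CUBIC))
E
```

```text
clock: 23.15
tcp_pos: [0.416, 0.2543, 0.0604]
orientation: [-2.459, -1.956, -0.0]
contact_force: [-1.2, 0.0, 2.0]
grip_width: 0.0496
[-0.33321636 -0.20936753  0.68732945] [-0.04140116  0.05076607 -0.03700953] [0.41601657 0.25424271 0.06042682]
```

View pics/s14c.png

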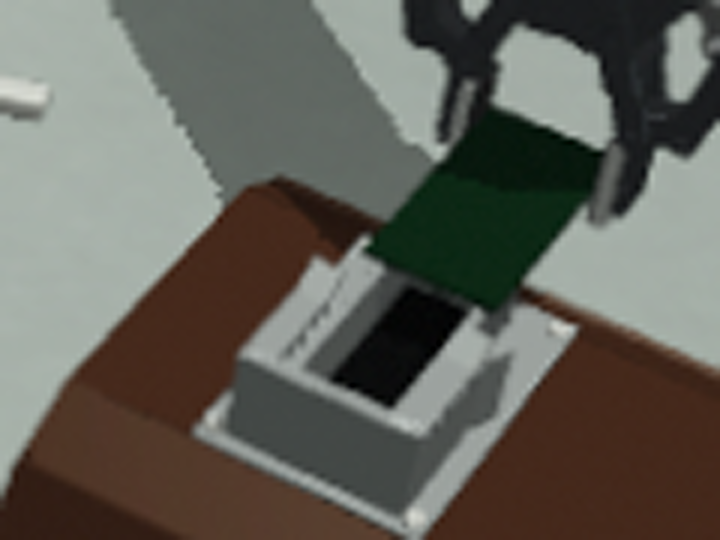

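It rests lightly on the ledges at about 1–2 N. Now I slide it in.

```bash
python3 -m handwheel '0 1 -0.2 0 0 0 40; 0 4 -0.2 0 0 0 40; 0 8 -0.2 0 0 0 40; 0 12 -0.2 0 0 0 40; 0 16 -0.2 0 0 0 40; 0 20 -0.2 0 0 0 40; 0 23 -0.2 0 0 0 40; 0 25 -0.2 0 0 0 40'
```

```text
clock: 24.2
tcp_pos: [0.4405, 0.2486, 0.0606]
orientation: [-2.459, -1.956, -0.0]
contact_force: [-1.7, 0.2, 1.6]
grip_width: 0.0489
```

```bash
python3 - <<'E'
from h import *
s=snap('scene','s15');o=readout.get_obs();print(o['contact_force'])
og=np.array([.5297,.2279,.08]);a=np.radians(-13.1);u=np.array([np.cos(a),np.sin(a),0]);v=np.array([-u[1],u[0],0])
d=o['tcp_pos']-og;print(d@u,d@v,o['tcp_pos']);todo(o['tcp_pos'],np.radians(76.9))
im=s['pixels'][235:325,400:520,::-1];cv2.imwrite('pics/s15c.png',cv2.resize(im,None,fx=6,fy=6,interpolation=cv2.INTER_CUBIC))
E
```

```text
[-1.30178276 -0.48809165  2.81332499]
-0.09132553783882913 -3.966397335143634e-05 [0.44074213 0.24856042 0.06065972]
tcp [0.44074213 0.24856042 0.06065972] cur yaw 76.99660042072254 shift [0. 0. 0.] rot [ 0.01 -0.01  0.1 ] j [-0.83  0.45  0.24  2.1  -0.18  0.6   0.88] t 24.25
```

View pics/s15c.png

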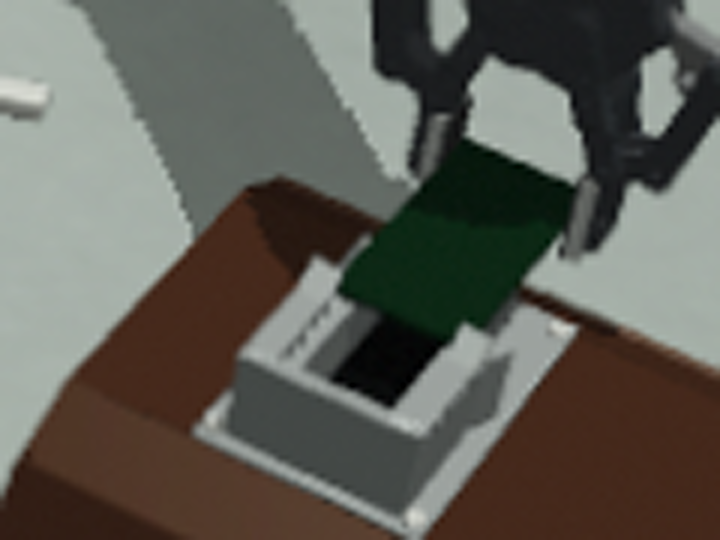

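It is entering squarely between the flares with low force. I'll continue more slowly.

```bash
python3 -m handwheel '0 1 0 0 0 0 40; 0 3 0 0 0 0 40; 0 5 0 0 0 0 40; 0 7 0 0 0 0 40; 0 9 0 0 0 0 40; 0 11 0 0 0 0 40'; python3 -m handwheel '0 2 0 0 0 0 40; 0 4 0 0 0 0 40; 0 6 0 0 0 0 40; 0 8 0 0 0 0 40; 0 10 0 0 0 0 40; 0 12 0 0 0 0 40; 0 14 0 0 0 0 40'
python3 - <<'E'
from h import *
s=snap('scene','s16');o=readout.get_obs();print(o['contact_force'])
im=s['pixels'][235:325,400:520,::-1];cv2.imwrite('pics/s16c.png',cv2.resize(im,None,fx=6,fy=6,interpolation=cv2.INTER_CUBIC))
E
```

```text
clock: 25.0
tcp_pos: [0.4511, 0.2462, 0.0606]
orientation: [-2.459, -1.956, -0.0]
contact_force: [-2.3, -0.1, 4.0]
grip_width: 0.0497
clock: 25.88
tcp_pos: [0.4646, 0.2433, 0.061]
orientation: [-2.458, -1.956, -0.0]
contact_force: [-4.2, 1.0, 10.6]
grip_width: 0.0492
[-4.83048022  0.21353645  8.04484751]
```

View pics/s16c.png

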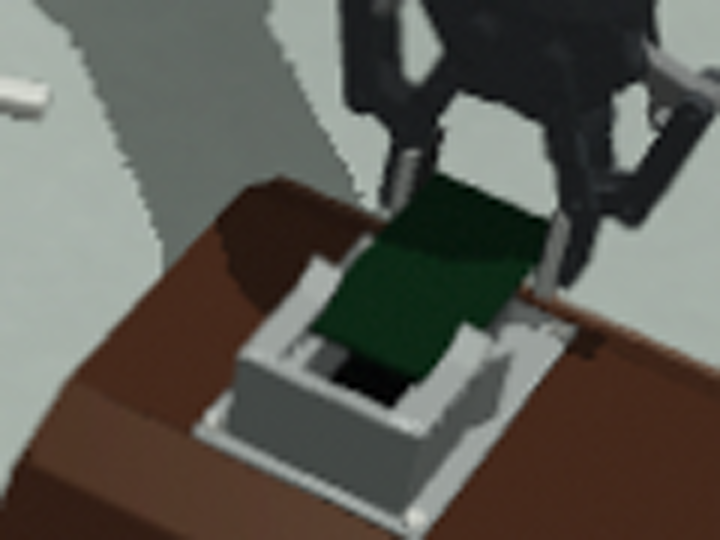

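The vertical force is rising to 8–10 N. Before pushing on I check how the glass sits relative to the lips.

```bash
python3 - <<'E'
from h import *
A=[load(n)['pixels'][265:312,435:492,::-1] for n in ('s13','s16')]
cv2.imwrite('pics/z.png',np.hstack([cv2.resize(cv2.convertScaleAbs(a,alpha=1.6,beta=10),None,fx=7,fy=12,interpolation=cv2.INTER_CUBIC) for a in A]))
E
```

```text
(no output)
```

View pics/z.png

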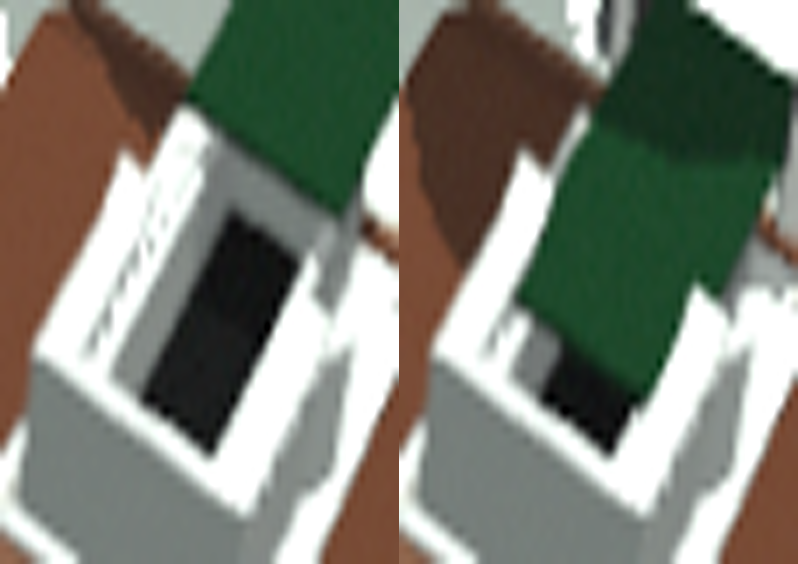

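```bash
python3 - <<'E'
from h import *
f=snap('top','t16'); g=snap('wrist','w16'); cv2.imwrite('pics/t16c.png',cv2.resize(cv2.convertScaleAbs(f['pixels'][195:265,155:225,::-1],alpha=1.5),None,fx=8,fy=8,interpolation=cv2.INTER_CUBIC))
E
```

```text
(no output)
```

View pics/t16c.png

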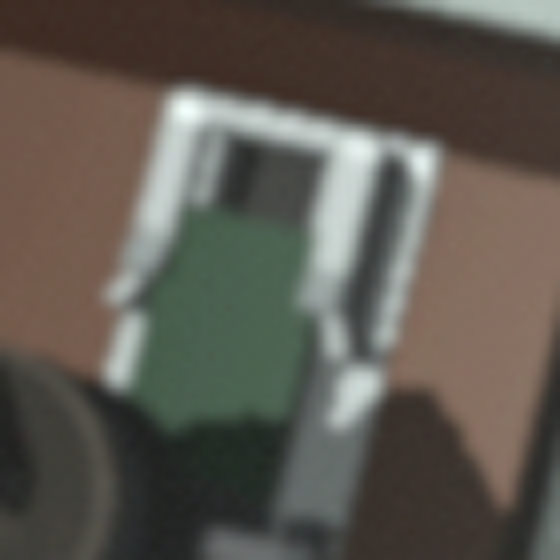

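View pics/w16.png

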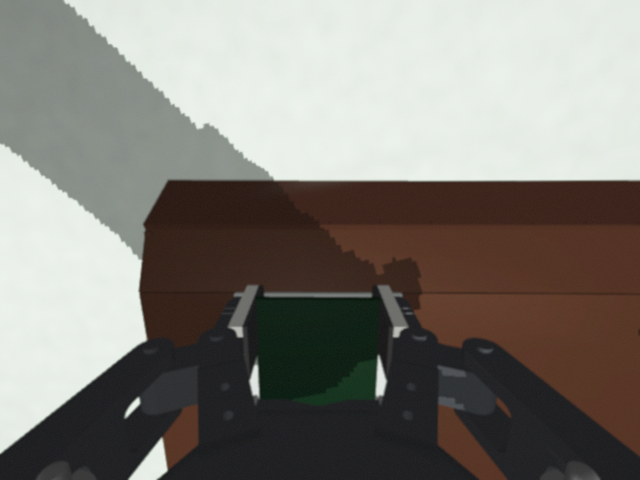

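The top view shows both lips covering the long sides of the glass, so it is under them. The rising force suggests it is pitched slightly up, so I ease the gripper up to see.

```bash
python3 -m handwheel '0 0 -0.4 0 0 0 40; 0 0 -0.8 0 0 0 40; 0 0 -0.8 0 0 0 40'
```

```text
clock: 26.4
tcp_pos: [0.465, 0.2431, 0.0614]
orientation: [2.459, 1.956, 0.001]
contact_force: [-0.5, 1.3, 3.4]
grip_width: 0.0493
```

```bash
python3 -m handwheel '0 1.5 -0.1 0 0 0 40; 0 3.5 -0.2 0 0 0 40; 0 5.5 -0.2 0 0 0 40; 0 7.5 -0.3 0 0 0 40; 0 9.5 -0.4 0 0 0 40; 0 11.5 -0.5 0 0 0 40'; python3 - <<'E'
from h import *
o=readout.get_obs();og=np.array([.5297,.2279,.08]);a=np.radians(-13.1);u=np.array([np.cos(a),np.sin(a),0]);v=np.array([-u[1],u[0],0])
d=o['tcp_pos']-og;print(d@u,d@v);todo(o['tcp_pos'],np.radians(76.9))
E
```

```text
clock: 27.15
tcp_pos: [0.476, 0.2401, 0.0617]
orientation: [2.459, 1.955, -0.0]
contact_force: [0.3, 0.1, -0.2]
grip_width: 0.0489
-0.05504003388809523 -0.0002871806390657174
tcp [0.47602724 0.24009519 0.06170467] cur yaw 76.98999927253669 shift [0. 0. 0.] rot [-0.    0.02  0.09] j [-0.77  0.49  0.24  2.04 -0.19  0.63  0.93] t 27.15
```

```bash
python3 -m handwheel '0 2 0 0 0 0 40; 0 4 0 0 0 0 40; 0 6 0 0 0 0 40; 0 8 0 0 0 0 40; 0 9 0 0 0 0 40; 0 10 0 0 0 0 40'; python3 -m handwheel '0 0.7 0 0 0 0 40; 0 1.4 0 0 0 0 40; 0 2 0 0 0 0 40'; python3 -m handwheel '0 0.5 0 0 0 0 40; 0 1 0 0 0 0 40'
```

```text
clock: 27.9
tcp_pos: [0.4857, 0.2381, 0.0619]
orientation: [-2.459, -1.956, 0.0]
contact_force: [-0.3, -0.5, -0.9]
grip_width: 0.0492
clock: 28.28
tcp_pos: [0.4876, 0.2377, 0.0619]
orientation: [-2.458, -1.956, -0.0]
contact_force: [-1.0, -0.8, -0.4]
grip_width: 0.0498
clock: 28.52
tcp_pos: [0.4886, 0.2375, 0.0619]
orientation: [-2.458, -1.956, 0.0]
contact_force: [-0.7, -0.6, -0.7]
grip_width: 0.0491
```

```bash
python3 -m handwheel '0 0.5 0 0 0 0 40; 0 1 0 0 0 0 40'; python3 -m handwheel '0 0.5 0 0 0 0 40; 0 1 0 0 0 0 40'
```

```text
clock: 28.78
tcp_pos: [0.489, 0.2373, 0.0618]
orientation: [-2.458, -1.956, 0.001]
contact_force: [-1.7, 0.7, 0.0]
grip_width: 0.0494
clock: 29.02
tcp_pos: [0.4891, 0.2372, 0.0616]
orientation: [-2.457, -1.956, 0.004]
contact_force: [-6.2, 0.5, 2.8]
grip_width: 0.0495
```

The stop is met at TCP u = −41.7 mm (expected about −41.5 mm) with 6 N. I look before letting go.

```bash
python3 -m handwheel '0 0.3 0 0 0 0 40; 0 0.3 0 0 0 0 40'; python3 - <<'E'
from h import *
f=snap('scene','s17');g=snap('top','t17')
print(readout.get_obs()['contact_force'])
A=cv2.resize(cv2.convertScaleAbs(f['pixels'][260:325,425:495,::-1],alpha=1.4),(390,520),interpolation=cv2.INTER_CUBIC);B=cv2.resize(cv2.convertScaleAbs(g['pixels'][195:265,160:220,::-1],alpha=1.5),(390,520),interpolation=cv2.INTER_CUBIC)
cv2.imwrite('pics/z17.png',np.hstack([A,B]))
E
```

```text
clock: 29.28
tcp_pos: [0.4891, 0.2372, 0.0616]
orientation: [-2.456, -1.956, 0.004]
contact_force: [-6.4, 1.8, 3.5]
grip_width: 0.0495
[-6.05927162  1.08831058  2.23319745]
```

View pics/z17.png

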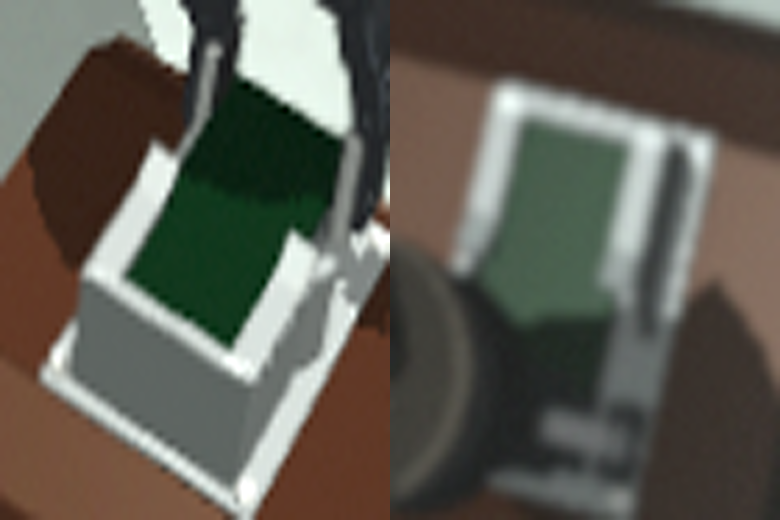

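It is fully in, with no gap at the stop in either view. Now I let go and withdraw straight up.

```bash
python3 -m handwheel '0 0 0 0 0 0 52; 0 0 0 0 0 0 55; 0 0 0 0 0 0 60; 0 0 0 0 0 0 66; 0 0 0 0 0 0 72; 0 0 0 0 0 0 75; 0 0 0 0 0 0 75'; python3 - <<'E'
from h import *
o=readout.get_obs();print(o['contact_force'],o['grip_width'])
g=snap('wrist','w18')
E
```

```text
clock: 30.25
tcp_pos: [0.4908, 0.237, 0.0619]
orientation: [-2.459, -1.956, 0.0]
contact_force: [0.5, 0.6, 0.7]
grip_width: 0.0749
[0.45440783 0.63650728 0.69815194] 0.07492662173528408
```

View pics/w18.png

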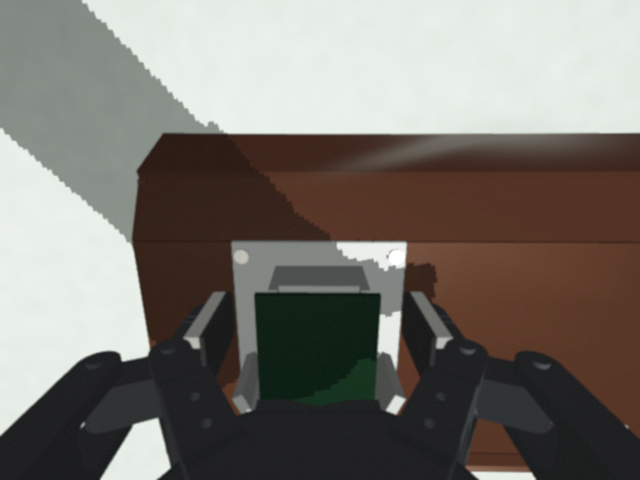

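Released clear of the glass on both sides. I raise, then move forward to where the wrist camera sees the whole frame.

```bash
python3 -m handwheel '0 0 -3 0 0 0 75; 0 0 -12 0 0 0 75; 0 0 -30 0 0 0 75; 0 0 -55 0 0 0 75; 0 10 -80 0 0 0 80; 0 35 -95 0 0 0 85; 0 70 -100 0 0 0 85; 0 95 -100 0 0 0 85; 0 103 -100 0 0 0 85; 0 103 -100 0 0 0 85'; python3 - <<'E'
from h import *
f=snap('wrist','w19');snap('scene','s19');snap('top','t19');todo([.59,.2089,.1607],np.radians(76.9))
cv2.imwrite('pics/w19c.png',cv2.resize(f['pixels'][40:260,255:400,::-1],None,fx=5.4,fy=2.7,interpolation=cv2.INTER_CUBIC))
E
```

```text
clock: 31.55
tcp_pos: [0.5909, 0.2138, 0.1623]
orientation: [-2.459, -1.955, 0.0]
contact_force: [-0.6, 0.5, -0.6]
grip_width: 0.0849
tcp [0.59001126 0.21440411 0.16193109] cur yaw 77.06254307319286 shift [-5.37  1.22  1.23] rot [-0.06 -0.    0.16] j [-0.66  0.48  0.29  1.75 -0.17  0.93  1.04] t 31.7
```

View pics/w19.png

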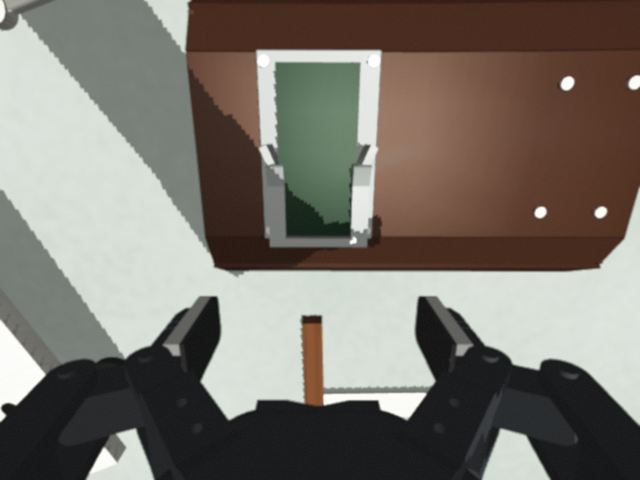

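View pics/s19.png

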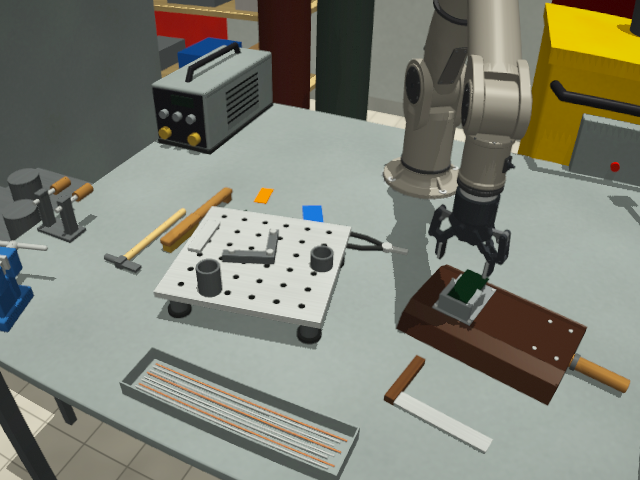

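View pics/w19c.png

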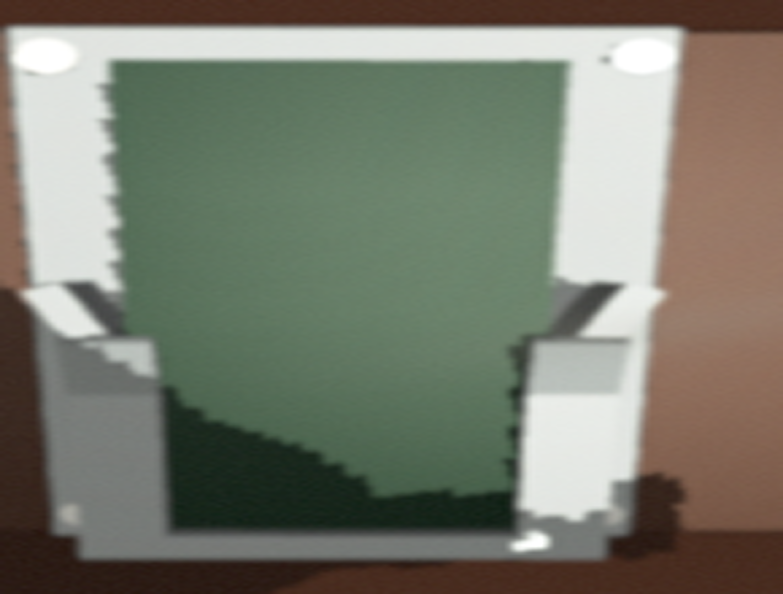

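```bash
python3 - <<'E'
from h import *
f=load('w19');og=np.array([.5297,.2279,.08]);a=np.radians(-13.1);u=np.array([np.cos(a),np.sin(a),0]);v=np.array([-u[1],u[0],0])
P=onz(f,[[275,62.5],[360.5,62.5],[286,237],[351,237]],.083)-og; print((P@np.c_[u,v]*1000).round(1))
s0,s1=load('scene0')['pixels'].astype(int),load('s19')['pixels'].astype(int)
d=(abs(s0-s1).max(2)>60).astype(np.uint8); n,_,st,_=cv2.connectedComponentsWithStats(d); print([x.tolist() for x in st[1:] if x[4]>15])
E
```

```text
[[-52.6 -25.9]
 [-52.6  24.9]
 [ 55.9 -22.3]
 [ 55.8  22.7]]
[[424, 0, 28, 61, 448], [471, 0, 47, 94, 2360], [519, 61, 14, 76, 468], [425, 63, 20, 12, 54], [461, 64, 5, 21, 57], [406, 66, 10, 10, 45], [428, 70, 16, 12, 25], [423, 73, 10, 21, 143], [516, 77, 4, 14, 20], [485, 80, 33, 18, 424], [461, 82, 9, 45, 240], [386, 129, 129, 196, 10086], [387, 161, 9, 6, 27], [384, 169, 7, 6, 22], [392, 180, 37, 14, 202], [496, 203, 144, 70, 2650], [240, 226, 29, 25, 556], [465, 291, 11, 16, 31]]
```

Near end is at −52.6 mm (seat −53), lateral position is −25.9 to +24.9 mm, and the far end is at the stop. Apart from the arm and its shadow, only the glass has moved in the scene view. Handing in.

```bash
python3 - <<'E'
from h import *
print(workorder.hand_in())
E
```

```text
the job is handed in; nothing more can be done
None
```

The glass is fully home against the end stop in the shield's channel and released. The job was handed in at about 32 s of the 64 s allowed, with no verdict reported.

**What I did**
- **Slide:** I slid the glass along the fence with a closed fingertip until it overhung the front edge by about 39 mm. The touchdown was slow, and the highest downward force in the readings was 11 N.
- **Pick up:** I gripped it by its long edges at the overhanging end at 25–45 N and lifted it level.
- **Insert:** I set it on the ledges at about 2 N and slid it under the lips until it met the stop at about 6 N. Then I opened the fingers and withdrew.

**Last checks**
- **Position:** The near end measured at −52.6 mm against −53 mm when seated. The glass is centred within about 0.5 mm and both lips cover it.
- **Stop:** No gap shows at the stop. The far end measured 55.8–55.9 mm against 55 mm, within the 2 mm camera calibration.
- **Surroundings:** Comparing scene views before and after shows only the glass moved, apart from the arm and its shadow. The gripper was clear and touching nothing.

**What disagreed**
- **Force while inserting:** The upward force rose to about 10 N halfway in, probably because the glass was pitched slightly up. Raising the gripper 0.8 mm brought it back to about 3 N.
- **Height measurements:** Some two-view heights were off by 5–10 mm, and a few picks near the line between the cameras by more. I relied on touch contact instead, which agreed with the given heights.
- **Force readings:** Force is only reported at the end of each move, so brief peaks in between were not observed.

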